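Shingle rinsed test coupons in the drying tray and close the keeper

ROBOT

A 7-joint arm with a two-finger parallel gripper is mounted at the origin on the work surface; the furniture and walls round the work are solid. World frame = base frame: x ahead of the robot, y to its left, z up, the work surface at z = 0. Lengths are in m, angles in rad, forces in N, time in s.
With the tool pointing down it reaches from about 0.425 to 0.925 m from the base axis. Payload 6.8 kg.
Tool frame: the origin (TCP) lies at the very end of the fingers, on their centre line; the grasp point (between the pads) lies 19 mm behind it; x points along the fingers, y is the direction in which the jaws open and shut, and the axes are right-handed (so a half turn about x gives the same grasp; the last joint's range is limited). The gripper opens to 85 mm and grips with 20 to 120 N. Pads are 22 mm wide; open, the fingers measure 114 mm over their backs; the gripper's body (76 mm by 85 mm) begins 54 mm behind the grasp point. The pads swing forward as they close: fully open they stand 13 mm farther back than shut.
Start: joints at [1.122, 0.477, 0.022, 1.555, -0.011, 1.109, -0.083], TCP at [0.226, -0.636, 0.231] pointing down, gripper open.
Joint ranges: [-2.96, 2.96], [-0.34, 2.1], [-1.41, 1.46], [0.24, 2.44], [-1.37, 4.51], [0.17, 1.92], [-2.96, 2.96]. Speed limits (rad/s): [2.39, 2.39, 3.14, 3.14, 3.14, 3.14, 3.14].

INTERFACE

Orientations are given as a rotation vector (axis times angle).
In Python, from bench import get_obs, grab_frame, camera_info, hand_in gives the robot as it stands.
- The arm moves only by the tool apply_moves, never from a script. Its argument "series" is text: rows parted by semicolons, each of 7 numbers parted by spaces: the turn, a rotation vector about the tool's x, y, z in rad, then the shift along the tool's x, y, z in m, then the opening, from 0 (shut) to 1 (fully open). In form: wx wy wz tx ty tz hand; .... A call has 1 to 12 rows; each row is the pose to reach, as a shift and turn from the pose commanded when the call began, along the tool's axes at that moment; what a row does not reach only later rows make up. A row lasts 1/8 s, in which the tool goes at most 62.5 mm and 10.7 degrees, less where a joint would pass 70% of its speed; a pose out of reach is approached as far as the arm can. A call with a gripper value outside its range is refused whole. The fingers move at their own pace and stop on an object; "force" is the grip in N (left out, the last holds). Time passes only in rows, so rows that repeat a pose let the fingers close. It gives the time, the measured TCP pose, the force and the opening at its end, in the units of the state.
- get_obs(): the state, without advancing time (a new reading comes with each control period).
- grab_frame(name): name is "scene" or "top" or "wrist"; returns the picture (400x640x3 uint8, blue, green, red); there is no depth.
- camera_info(name): a dict with "fov_y" (degrees; the focal length in pixels is half the picture's height over the tangent of half this angle, whatever the lens; pixels are square), "cx", "cy" (the principal point, pixels), "rvec" (rotation vector, rad) and "tvec" (3), from world to camera coordinates, as OpenCV has them. Camera axes: x right, y down, z forward; pixel columns grow to the right and rows downward; lengths in m; the calibration is good to about 2 mm. A picture is of the moment at which its call begins: read the wrist's pose just before it. camera_info takes no time and is no camera call; for the wrist camera it gives the pose at the moment of the call.
- hand_in(): hands the job in, once; it reports no verdict.
The state is a dict: "clock": time; "joints": joint angles; "qvel": joint speeds; "tau": joint torques, N m; "tcp_pos": TCP position; "orientation": TCP orientation; "contact_force": force on the tool from outside, world axes, zero at the start; "moment": the same for the moment, N m; "grip_width": finger opening in m.
Only numpy, scipy, OpenCV 4.12 (cv2) and the standard library are available. Lean on these libraries where they do the work, as an engineer would, in place of code of your own. Each camera call takes 0.05 s, during which the arm holds its last target.

TASK

Finish laying the rinsed steel coupons out to dry: one already leans on the sloping back of the drying tray; lean the two from the bench over it one after the other like roof shingles, squarely along the middle, each resting on the coupon before it with its plain end on the floor of the next free bay between the ribs and its hole end up towards the back. Lay each one down gently at its slant rather than letting it drop, so that no edge is dented. Then swing the wire keeper over so that its bar rests on the last coupon, and leave the small beaker and the tweezers where they are.

Things in the scene. Friction and masses are not known exactly. Their poses are not given: they have to be found in the camera images.
- tray: drying tray of bent sheet steel, 175 x 112 mm, fixed; origin: centre of its underside; x along it from the open front end to the sloping back, y across, z up. Floor 3 mm thick; side flanges 12 mm high at y = +-55 mm. Three ribs, 6 mm high and wide, cross the floor at x = 5, -25 and -55 mm and keep the feet of leaning coupons from slipping forward.
- tray_rest (a point): centre of the sloping rest at the back of the tray: 60 mm wide, it rises at 40 degrees from the floor at x = 12 mm to its top at x = 81, z = 61 mm. The bay before its foot, behind the rib at x = 5 mm, is the first bay. Axes as the tray's.
- tray_bay2 (a point): point on the floor (z = 3 mm) of the second bay, between the ribs at -25 and 5 mm: x = -18 mm, y = 0, where the lower edge of a coupon's plain end stands when it is against the rib in front. A coupon there, resting on the first one, leans about 33 degrees up from level, hole end to the tray's +x. Axes as the tray's.
- tray_bay3 (a point): the same for the third bay, between the ribs at -55 and -25 mm: x = -48 mm, y = 0, z = 3 mm. A coupon there, resting on the one in the second bay, leans about 27 degrees up from level, hole end to the tray's +x. Axes as the tray's.
- coupon_a_mid (a point): stainless steel test coupon, flat plate 90 mm long, 44 wide, 8 thick, about 250 g, with an 8 mm hole near one end. The first: at the start it lies loose on the tray's sloping rest, foot in the first bay. This point is its centre, half-way through its thickness; x runs along it towards the hole end, y across it, z out of the face that is up at the start.
- coupon_a_foot (a point): middle of that coupon's plain end (no hole), half-way through its thickness, 45 mm from its centre; axes as the coupon's
- coupon_a_hole (a point): centre of that coupon's hole, 35 mm from its centre and 10 mm from the hole end; axes as the coupon's
- coupon_b_mid (a point): stainless steel test coupon, flat plate 90 mm long, 44 wide, 8 thick, about 250 g, with an 8 mm hole near one end. One of the two, alike, that lie flat on the bench at the start. This point is its centre, half-way through its thickness; x runs along it towards the hole end, y across it, z out of the face that is up at the start.
- coupon_b_foot (a point): middle of that coupon's plain end (no hole), half-way through its thickness, 45 mm from its centre; axes as the coupon's
- coupon_b_hole (a point): centre of that coupon's hole, 35 mm from its centre and 10 mm from the hole end; axes as the coupon's
- coupon_c_mid (a point): stainless steel test coupon, flat plate 90 mm long, 44 wide, 8 thick, about 250 g, with an 8 mm hole near one end. The other one that lies flat on the bench at the start. This point is its centre, half-way through its thickness; x runs along it towards the hole end, y across it, z out of the face that is up at the start.
- coupon_c_foot (a point): middle of that coupon's plain end (no hole), half-way through its thickness, 45 mm from its centre; axes as the coupon's
- coupon_c_hole (a point): centre of that coupon's hole, 35 mm from its centre and 10 mm from the hole end; axes as the coupon's
- keeper (a joint): swing of the wire keeper, rad: 0 = its stop, leaning 15 degrees back (to the tray's +x); 0.26 = upright; grows as it swings over to the tray's front; about 2.1 with its bar on a coupon in the third bay. Light friction holds it near upright (it starts at 0 to 0.4); pushed some 25 degrees past upright (0.7) it sinks the rest of the way by itself.
- keeper_bar (a point): centre of the keeper's crossbar: a rubber sleeve 10 mm thick, 50 mm long, along the tray's y, on two wire legs at y = +-37 mm, 100 mm from the hinge, so some 160 mm above the bench while up. The keeper weighs 60 g; a push under 1 N moves it.
- keeper_hinge (a point): middle of the keeper's hinge line, along the tray's y at x = 83, z = 64 mm, on top of the sloping rest; axes as the tray's
- rinse_beaker: small glass beaker, 44x51x61 mm, on the bench near the notebook; stays. Origin: centre of its underside
- forceps: steel tweezers, 130 mm long, 8 mm high, on the bench between robot and tray; stay. Origin: centre of the underside

How it is judged:
By the outcome, as a careful person would: the job done as asked, in the order asked, and still so for the second after the job is handed in, with the robot touching nothing.
It also fails if it takes over 64 s, if anything falls off the work surface, if the arm or the gripper's body presses on something with over 40 N, if the wrist force passes 120 N, or if a joint passes its speed limit or range.

## Working session

There is one attempt and no reset: what is moved stays moved. The work goes in short steps, Python scripts to look and compute and a tool call to move; the robot and the scene stay as the last step left them, time stands still between calls to the robot, and variables do not carry over. Pictures are saved under pics/ and viewed, and the job is handed in when it is done.

Besides the shell and the picture viewer there is one more tool, called after "Call:" by a JSON object that holds its "fn" and its "kwargs", one argument or row to a line. apply_moves: Moves the arm, as the interface text tells. Its arguments: {"type":"object","properties":{"series":{"type":"string"},"force":{"type":"number"}},"required":["series"]}

```bash
ls; mkdir -p pics
python3 - <<'E'
from bench import *
import cv2
print(get_obs())
for n in ("scene","top","wrist"):
    i=camera_info(n); print(n,i)
    cv2.imwrite(f"pics/{n}0.png",grab_frame(n))
E
```

```text
pics
{'clock': 0.0, 'joints': array([ 1.12191334,  0.47782734,  0.02235236,  1.5564708 , -0.01152522,
        1.10928323, -0.08308522]), 'qvel': array([-0.00074447,  0.00152365, -0.00150615,  0.0001769 ,  0.00106793,
       -0.00181372,  0.00178568]), 'tau': array([-7.55048713e-04, -5.96441710e+01,  1.60736818e+00, -2.81190115e+01,
        1.24478806e-02,  9.47217224e-03,  1.21485149e-05]), 'tcp_pos': array([ 0.22538627, -0.63562323,  0.23029952]), 'orientation': array([ 2.03673465,  0.35240172, -2.03763547]), 'contact_force': array([-0.50334288, -0.06436118,  0.40993418]), 'moment': array([-0.00131021,  0.02039666, -0.0126955 ]), 'grip_width': 0.08531236601148558}
scene {'fov_y': 47.13536615370374, 'cx': 325.8310808545787, 'cy': 195.72705972480148, 'rvec': array([ 2.01365272, -0.86690019,  0.47082406]), 'tvec': array([-0.36953196,  0.22100022,  0.91384389])}
top {'fov_y': 45.58858792333332, 'cx': 322.03726551190215, 'cy': 196.93560619665726, 'rvec': array([ 2.14360231, -2.12211297,  0.16485958]), 'tvec': array([-0.10182482,  0.4612281 ,  0.95106556])}
wrist {'fov_y': 69.70072725582133, 'cx': 315.40815793767143, 'cy': 193.3813526290983, 'rvec': array([-2.36419491,  1.66994586,  0.2480202 ]), 'tvec': array([-0.67442061, -0.03808942,  0.38046345])}
```

View pics/scene0.png

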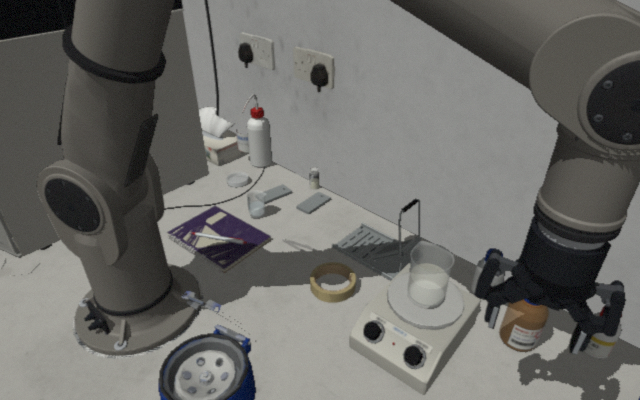

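View pics/top0.png

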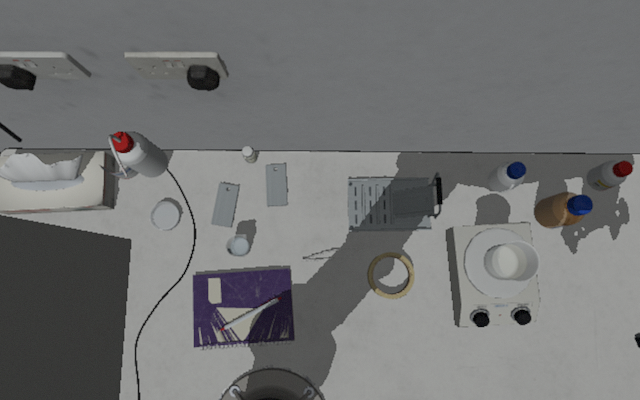

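View pics/wrist0.png

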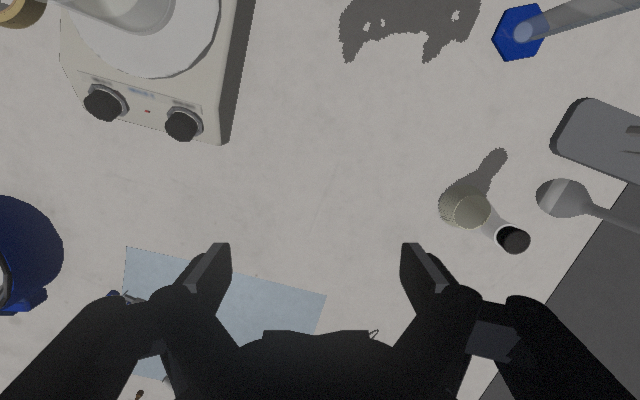

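The top view has world +y to the left and +x up. The coupons are at about (226,204) and (277,185). The tray spans (348..438, 177..230) with its back to the right (world -y), and the keeper bar is at (438,190). Next I zoom in and measure.

```bash
cat > h.py <<'E'
import numpy as np, cv2
from bench import *
from scipy.spatial.transform import Rotation as R
def cam(n):
    i=camera_info(n); f=200/np.tan(np.radians(i['fov_y'])/2)
    K=np.array([[f,0,i['cx']],[0,f,i['cy']],[0,0,1]]); Rm=R.from_rotvec(i['rvec']).as_matrix()
    return K,Rm,np.array(i['tvec'])
def onz(n,p,z,c=None):
    K,Rm,t=c or cam(n); p=np.atleast_2d(p).astype(float)
    d=(Rm.T@np.linalg.inv(K)@np.c_[p,np.ones(len(p))].T).T; o=-Rm.T@t
    return o+d*((z-o[2])/d[:,2])[:,None]
def proj(n,X,c=None):
    K,Rm,t=c or cam(n); x=(K@(Rm@np.atleast_2d(X).T+t[:,None])).T
    return x[:,:2]/x[:,2:]
def tri(obs): # list of (cam,pixel)
    A=[];b=[]
    for c,p in obs:
        K,Rm,t=c; d=Rm.T@np.linalg.inv(K)@np.r_[p,1]; d/=np.linalg.norm(d); o=-Rm.T@t
        P=np.eye(3)-np.outer(d,d);A.append(P);b.append(P@o)
    A=np.vstack(A);b=np.hstack(b);x=np.linalg.lstsq(A,b,rcond=None)[0]
    return x, np.linalg.norm(A@x-b)
E
python3 - <<'E'
from h import *
im=cv2.imread("pics/top0.png")
a=cv2.resize(im[145:265,195:355],None,fx=5,fy=5,interpolation=cv2.INTER_CUBIC);cv2.imwrite("pics/t_a.png",a)
a=cv2.resize(im[150:250,330:460],None,fx=6,fy=6,interpolation=cv2.INTER_CUBIC);cv2.imwrite("pics/t_b.png",a)
im=cv2.imread("pics/scene0.png")
a=cv2.resize(im[170:330,240:440],None,fx=4,fy=3.75,interpolation=cv2.INTER_CUBIC);cv2.imwrite("pics/s_a.png",a)
for nm in("top","scene"): K,Rm,t=cam(nm); print(nm,-Rm.T@t)
print(onz("top",[(226,204),(277,185),(348,177),(438,190),(238,245),(300,155)],0.004).round(3))
E
```

```text
top [ 0.30235073 -0.10613714  1.01239533]
scene [-0.21447082 -0.70707619  0.68887673]
[[ 0.45   0.109  0.004]
 [ 0.493  0.001  0.004]
 [ 0.512 -0.153  0.004]
 [ 0.485 -0.346  0.004]
 [ 0.363  0.08   0.004]
 [ 0.56  -0.048  0.004]]
```

View pics/t_a.png

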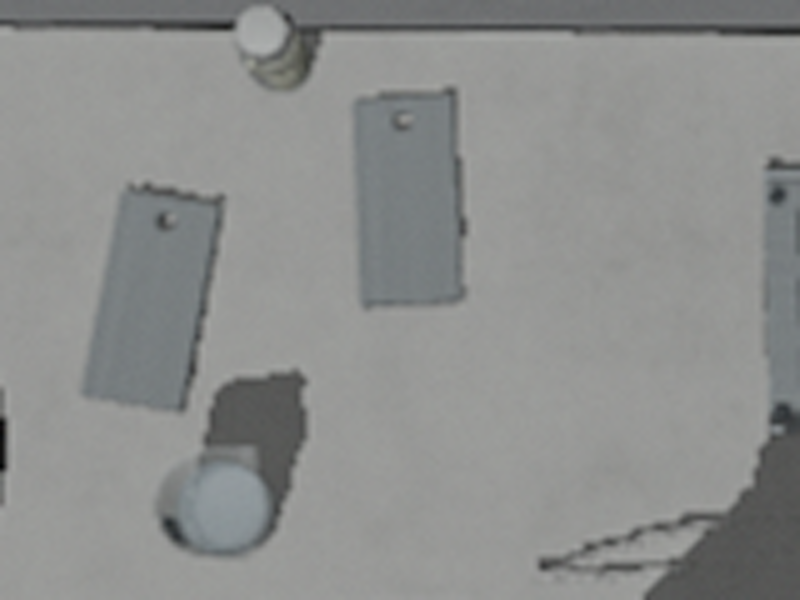

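View pics/t_b.png

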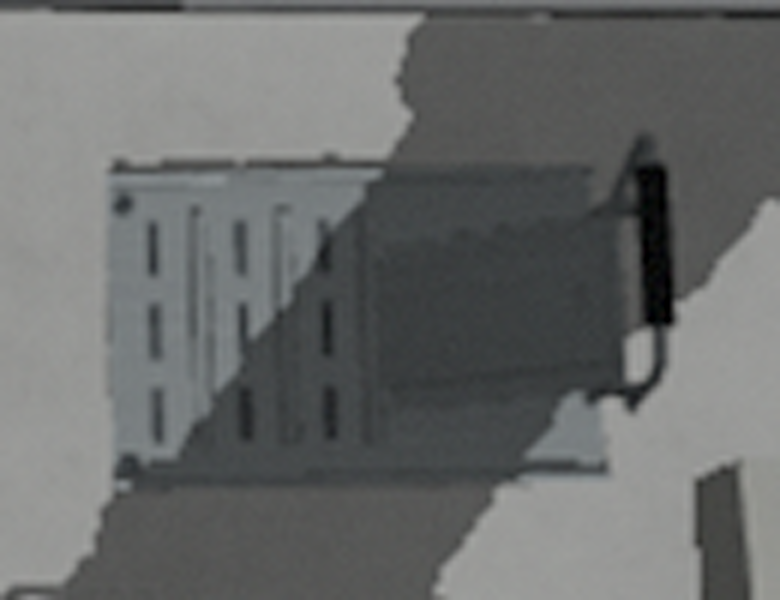

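View pics/s_a.png

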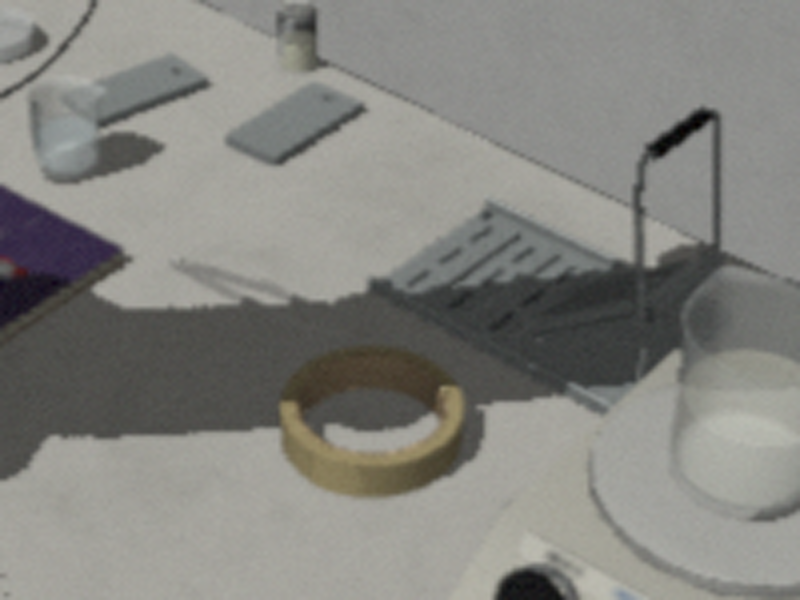

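The crops show both coupons clearly with their holes towards the wall. The tray is partly in the arm's shadow with its back at -y, the keeper is up, and the beaker is just below coupon 1's foot. I measure from the top view first.

Run:
```python
from h import *
im=cv2.imread("pics/top0.png")
for u,v in[(226,204),(277,190),(250,200),(360,190)]: print(im[v,u])
sub=im.astype(int); m=((sub[...,0]-sub[...,2])>6).astype(np.uint8)*255
cv2.imwrite("pics/m0.png",cv2.resize(m[145:265,195:455],None,fx=3,fy=3))
cs,_=cv2.findContours(m,cv2.RETR_EXTERNAL,cv2.CHAIN_APPROX_NONE)
for c in cs:
    if cv2.contourArea(c)>250:
        r=cv2.minAreaRect(c); P=onz("top",cv2.boxPoints(r),0.008)
        print(cv2.contourArea(c),np.round(r[0],1),P[:,:2].round(4).tolist(), "c",P.mean(0)[:2].round(4),[round(float(np.linalg.norm(P[i]-P[i-1])),4) for i in range(4)])
# tray front corners etc by hand (from 6x crop)
for nm,p,z in[("front-left top flange",(330+112/6,150+170/6),.012),("front-right",(330+120/6,150+482/6),.012),("back right flange",(330+606/6,150+468/6),.012),("back left",(330+590/6,150+172/6),.012)]: print(nm,onz("top",p,z).round(4))
```

```text
[127 125 122]
[128 127 120]
[151 153 153]
[127 125 120]
6780.5 [241.6 307.3] [[0.3002, 0.179], [0.3167, -0.0301], [0.1707, -0.0435], [0.1547, 0.1607]] c [0.2356 0.0665] [0.1467, 0.2098, 0.1466, 0.2047]
257.5 [238.9 246.2] [[0.3512, 0.1022], [0.3859, 0.0863], [0.3693, 0.0518], [0.3348, 0.0679]] c [0.3603 0.077 ] [0.038, 0.0381, 0.0382, 0.038]
404.5 [579.6 204.6] [[0.4732, -0.6156], [0.4815, -0.67], [0.4382, -0.6726], [0.43, -0.6186]] c [ 0.4557 -0.6442] [0.0433, 0.055, 0.0434, 0.0546]
711.5 [224.8 204.5] [[0.4091, 0.1382], [0.497, 0.125], [0.4889, 0.0827], [0.4013, 0.0966]] c [0.4491 0.1106] [0.0424, 0.0889, 0.043, 0.0887]
1137.5 [371.  202.8] [[0.5071, -0.1514], [0.511, -0.249], [0.4047, -0.2507], [0.4008, -0.1548]] c [ 0.4559 -0.2015] [0.1063, 0.0976, 0.1063, 0.096]
422.5 [ 47.4 184. ] [[0.4934, 0.5734], [0.5086, 0.423], [0.4859, 0.4189], [0.4708, 0.5688]] c [0.4896 0.496 ] [0.0231, 0.1512, 0.023, 0.1507]
698.0 [276.  184.4] [[0.5373, 0.0263], [0.5393, -0.0159], [0.4501, -0.0213], [0.4481, 0.0203]] c [0.4937 0.0023] [0.0895, 0.0423, 0.0894, 0.0417]
276.5 [515.8 170.8] [[0.5272, -0.4835], [0.5585, -0.5153], [0.5289, -0.5426], [0.4979, -0.5109]] c [ 0.5281 -0.5131] [0.0401, 0.0445, 0.0403, 0.0443]
front-left top flange [[ 0.5073 -0.1536  0.012 ]]
front-right [[ 0.3957 -0.1566  0.012 ]]
back right flange [[ 0.4023 -0.3269  0.012 ]]
back left [[ 0.5081 -0.324   0.012 ]]
```

View pics/m0.png

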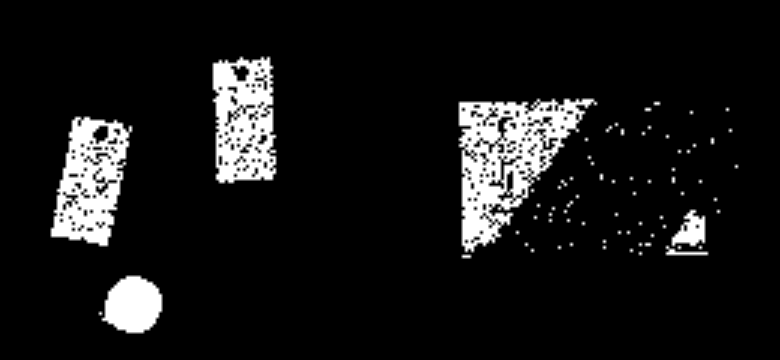

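```bash
cat >> h.py <<'E'
def pose():
    o=get_obs(); return np.array(o['tcp_pos']),R.from_rotvec(o['orientation']).as_matrix()
def rel(p,Rt,n=None):
    """row numbers to go from present pose to (p,Rt)"""
    p0,R0=pose(); w=R.from_matrix(R0.T@Rt).as_rotvec(); t=R0.T@(np.asarray(p)-p0)
    print("row w",w.round(4),"t",t.round(4),"| min rows",round(max(np.linalg.norm(t)/.0625,np.degrees(np.linalg.norm(w))/10.7),1))
    return np.r_[w,t]
def tool(hole_yaw,tilt=0,flip=False):
    """tool orientation: x_tool = -coupon normal, y_tool=across coupon. hole_yaw rad world, tilt = hole end raised"""
    h=np.array([np.cos(hole_yaw)*np.cos(tilt),np.sin(hole_yaw)*np.cos(tilt),np.sin(tilt)])
    y=np.array([-np.sin(hole_yaw),np.cos(hole_yaw),0]); n=np.cross(h,y)
    if flip: y=-y
    x=-n; return np.c_[x,y,np.cross(x,y)]
E
python3 - <<'E'
from h import *
p,Rm=pose(); print(Rm.round(3))
K,Rc,t=cam("wrist"); c=-Rc.T@t
print("cam in tool",(Rm.T@(c-p)).round(4)); print("cam axes in tool (cols x,y,z)\n",(Rm.T@Rc.T).round(3))
# hover over tray with both flips
for fl in(False,True):
    for nm,yaw,pp in(("tray",-np.pi/2,(.455,-.24,.30)),("P",-.153,(.449,.11,.2))):
        print(fl,nm); rel(pp,tool(yaw,0,fl))
E
```

```text
[[-0.001  0.334 -0.942]
 [ 0.001 -0.942 -0.334]
 [-1.    -0.001  0.   ]]
cam in tool [-0.1434  0.0006 -0.0727]
cam axes in tool (cols x,y,z)
 [[ 0.001 -0.287  0.958]
 [ 1.    -0.    -0.001]
 [ 0.     0.958  0.287]]
False tray
row w [-1.23e+00 -8.00e-04  1.30e-03] t [-0.0691 -0.2964 -0.3486] | min rows 7.4
False P
row w [-2.6478e+00 -1.8000e-03  6.0000e-04] t [ 0.0314 -0.6281 -0.46  ] | min rows 14.2
True tray
row w [1.9116e+00 1.4000e-03 8.0000e-04] t [-0.0691 -0.2964 -0.3486] | min rows 10.2
True P
row w [0.4938 0.0005 0.0013] t [ 0.0314 -0.6281 -0.46  ] | min rows 12.5
```

Run:
```python
from h import *
rel((.455,-.20,.30),tool(-np.pi/2)); rel((.455,-.20,.22),tool(-np.pi/2))
```

```text
row w [-1.23e+00 -8.00e-04  1.30e-03] t [-0.069  -0.3341 -0.362 ] | min rows 8.0
row w [-1.23e+00 -8.00e-04  1.30e-03] t [ 0.011 -0.334 -0.362] | min rows 7.9
```

Call:
{"fn": "apply_moves", "kwargs": {
  "series": "0 0 0 -0.06 0 0 1; -0.15 0 0 -0.07 -0.04 -0.045 1; -0.3 0 0 -0.07 -0.08 -0.09 1; -0.45 0 0 -0.07 -0.12 -0.135 1; -0.6 0 0 -0.07 -0.165 -0.18 1; -0.75 0 0 -0.07 -0.205 -0.225 1; -0.9 0 0 -0.07 -0.25 -0.27 1; -1.05 0 0 -0.06 -0.29 -0.315 1; -1.23 0 0 -0.02 -0.334 -0.362 1; -1.23 0 0 0.011 -0.334 -0.362 1; -1.23 0 0 0.011 -0.334 -0.362 1; -1.23 0 0 0.011 -0.334 -0.362 1",
  "force": 60
}}

```text
clock: 1.65
tcp_pos: [0.4553, -0.2017, 0.2214]
orientation: [1.21, 1.207, -1.21]
contact_force: [0.5, 0.9, -0.2]
grip_width: 0.0854
```

Run:
```python
from h import *
o=get_obs();print(o['clock'],o['joints'].round(3),o['tcp_pos'].round(4),abs(o['qvel']).max())
i=camera_info("wrist");im=grab_frame("wrist");cv2.imwrite("pics/w1.png",im)
import pickle;pickle.dump(i,open("w1.pkl","wb"))
cv2.imwrite("pics/top1.png",grab_frame("top"))
```

```text
1.65 [ 0.663  0.227 -0.426  1.959  0.113  0.978  0.182] [ 0.4553 -0.2017  0.2214] 0.015606609840371596
```

View pics/w1.png

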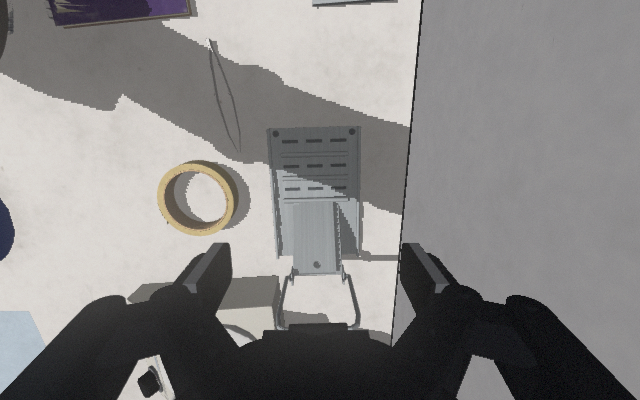

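The wrist view shows the tray at (268..360, 127..258) with coupon A on the rest and its hole at (317,265). The keeper frame is at (280..358, 275..325). I'll zoom in.

Run:
```python
from h import *
im=cv2.imread("pics/w1.png")
cv2.imwrite("pics/w1z.png",cv2.resize(im[120:245,255:375],None,fx=4.8,fy=4.8,interpolation=cv2.INTER_CUBIC))
cv2.imwrite("pics/w1y.png",cv2.resize(im[195:335,265:375],None,fx=4.2,fy=4.2,interpolation=cv2.INTER_CUBIC))
```

```text
(no output)
```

View pics/w1z.png

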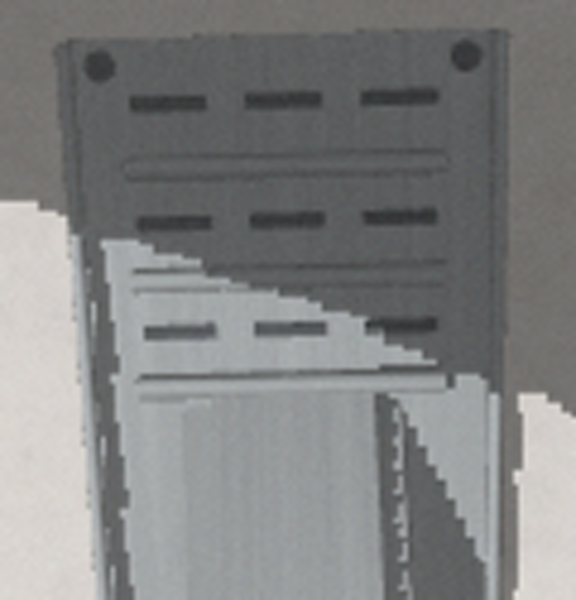

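View pics/w1y.png

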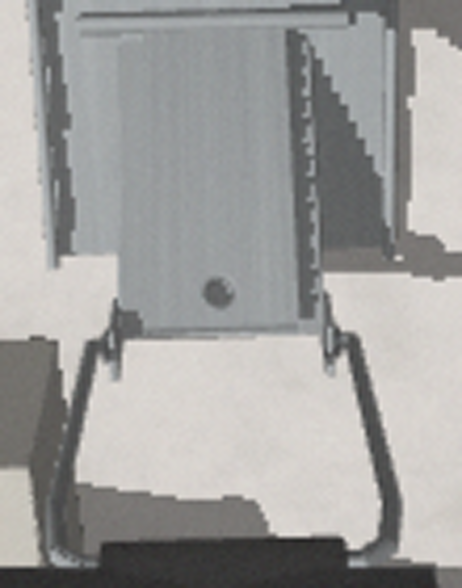

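```bash
cat >> h.py <<'E'
def camd(i):
    f=200/np.tan(np.radians(i['fov_y'])/2)
    return np.array([[f,0,i['cx']],[0,f,i['cy']],[0,0,1]]),R.from_rotvec(i['rvec']).as_matrix(),np.array(i['tvec'])
E
python3 - <<'E'
from h import *
import pickle
c=camd(pickle.load(open("w1.pkl","rb")))
def q(lst,z): return onz("",[(255+u/4.8-.4,120+v/4.8-.4) for u,v in lst],z,c)[:,:2]
hl=q([(100,67),(467,57)],.003)
r3=q([(125,168),(449,162)],.009); r2=q([(134,281),(446,272)],.009); r1=q([(137,387),(446,377)],.009)
s=[q(l,.003) for l in([(168,103),(284,100),(400,97)],[(175,222),(288,219),(400,216)],[(180,331),(291,328),(402,325)])]
fr=q([(60,42),(510,30)],.012)
fl=q([(128,38),(450,32)],.003)
for nm,a in(("holes",hl),("rib3",r3),("rib2",r2),("rib1",r1),("slot1",s[0]),("slot2",s[1]),("slot3",s[2]),("flangetop",fr),("frontedge",fl)):
    d=a[-1]-a[0]; print(nm,"mid",a.mean(0).round(4),"len",np.linalg.norm(d).round(4),"yaw of -tray y? ",np.degrees(np.arctan2(d[1],d[0])).round(2))
E
```

```text
holes mid [ 0.453  -0.1591] len 0.0945 yaw of -tray y?  1.41
rib3 mid [ 0.4539 -0.1848] len 0.0838 yaw of -tray y?  0.94
rib2 mid [ 0.4546 -0.2144] len 0.0827 yaw of -tray y?  1.57
rib1 mid [ 0.4549 -0.2437] len 0.0838 yaw of -tray y?  1.82
slot1 mid [ 0.4532 -0.1688] len 0.0602 yaw of -tray y?  1.34
slot2 mid [ 0.454  -0.2001] len 0.0599 yaw of -tray y?  1.42
slot3 mid [ 0.4548 -0.2302] len 0.0605 yaw of -tray y?  1.48
flangetop mid [ 0.4535 -0.152 ] len 0.1124 yaw of -tray y?  1.37
frontedge mid [ 0.4545 -0.1523] len 0.0825 yaw of -tray y?  0.92
```

The tray origin comes out at about (0.455, -0.2394), yaw -88.6°. Rib spacing is about 29.4 mm against 30 given and the width is 112.4 mm, both matching. I move on to the nearer coupon (Q).

Run:
```python
from h import *
rel((.490,.002,.12),tool(np.radians(3.5)))
```

```text
row w [-1.6343e+00  2.9000e-03 -6.0000e-04] t [ 0.1017  0.0336 -0.2042] | min rows 8.8
```

Call:
{"fn": "apply_moves", "kwargs": {
  "series": "-0.18 0 0 0 0.004 -0.023 1; -0.36 0 0 0.01 0.008 -0.046 1; -0.54 0 0 0.02 0.012 -0.069 1; -0.72 0 0 0.035 0.016 -0.09 1; -0.9 0 0 0.05 0.02 -0.115 1; -1.08 0 0 0.065 0.024 -0.135 1; -1.26 0 0 0.08 0.028 -0.16 1; -1.44 0 0 0.09 0.031 -0.18 1; -1.634 0.003 0 0.1017 0.0336 -0.2042 1; -1.634 0.003 0 0.1017 0.0336 -0.2042 1; -1.634 0.003 0 0.1017 0.0336 -0.2042 1"
}}

```text
clock: 3.12
tcp_pos: [0.4895, 0.0024, 0.1194]
orientation: [-0.046, 1.571, 0.047]
contact_force: [-0.8, -0.3, -0.1]
grip_width: 0.0854
```

```bash
cat >> h.py <<'E'
def snap(tag):
    import pickle
    o=get_obs();print(round(o['clock'],2),'j',o['joints'].round(2),'p',o['tcp_pos'].round(4),'F',o['contact_force'].round(1),'g',round(o['grip_width'],4))
    i=camera_info("wrist");im=grab_frame("wrist");cv2.imwrite(f"pics/{tag}.png",im);pickle.dump((i,o),open(tag+".pkl","wb"));return im,camd(i)
E
python3 - <<'E'
from h import *
snap("w2")
E
```

```text
3.12 j [ 0.5   0.43 -0.76  2.05  0.4   0.81  1.13] p [0.4895 0.0024 0.1194] F [-0.8 -0.3 -0.1] g 0.0854
```

View pics/w2.png

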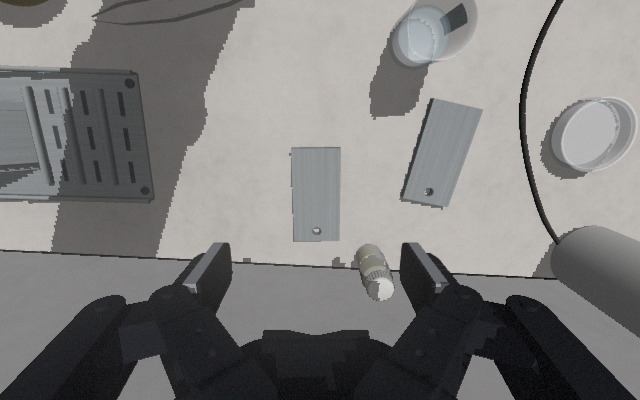

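This frame shows Q at corners (292,148)-(340,241) with its hole at (317,231), and P around (442,152). I measure both by mask.

Run:
```python
from h import *
import pickle
i,o=pickle.load(open("w2.pkl","rb"));c=camd(i);im=cv2.imread("pics/w2.png").astype(int)
for (u,v) in[(316,190),(440,150),(250,190),(360,200)]: print(im[v-2:v+3,u-2:u+3].mean((0,1)))
g=cv2.GaussianBlur(im.astype(np.uint8),(5,5),0).astype(int)
m=((g.sum(2)<560)).astype(np.uint8)*255
m[:, :250]=0; m[245:]=0
cs,_=cv2.findContours(m,cv2.RETR_EXTERNAL,cv2.CHAIN_APPROX_NONE)
for k in cs:
    a=cv2.contourArea(k)
    if 2500<a<7000:
        q=cv2.approxPolyDP(k,8,True)[:,0]; print(a,q.tolist())
        P=onz("",cv2.boxPoints(cv2.minAreaRect(k)),.008,c)[:,:2]; L=np.linalg.norm(P-np.roll(P,1,0),axis=1)
        print(P.round(4).tolist(),"c",P.mean(0).round(4),L.round(4))
# hand picked corners
for nm,px,h in(("Q",[(292,147.5),(340,148),(340.5,241),(293,241.5)],(316.5,230.5)),("P",[(434,98.5),(481.5,108),(445,207),(402,198.5)],(430,191.5))):
    P=onz("",px,.008,c)[:,:2];H=onz("",h,.008,c)[0,:2];d=(P[2]+P[3]-P[0]-P[1])/2
    print(nm,P.mean(0).round(4),"yaw",np.degrees(np.arctan2(d[1],d[0])).round(2),"L",np.linalg.norm(d).round(4),"W",np.linalg.norm(P[0]-P[1]).round(4),"ctr from hole",(H-35e-3*d/np.linalg.norm(d)).round(4))
```

```text
[147.52 146.44 143.08]
[147.32 145.92 142.08]
[175.32 179.48 183.04]
[179.88 183.6  187.32]
Q [0.4955 0.0032] yaw 3.85 L 0.0908 W 0.0424 ctr from hole [0.4946 0.0029]
P [0.4506 0.1107] yaw -8.98 L 0.0909 W 0.0421 ctr from hole [0.4497 0.1132]
```

Run:
```python
from h import *
rel((.495,.003,.001),tool(np.radians(3.7)))
```

```text
row w [-0.0057 -0.0008 -0.0008] t [0.1183 0.0004 0.0058] | min rows 1.9
```

Call:
{"fn": "apply_moves", "kwargs": {
  "series": "-0.005 0 0 0.04 0 0.006 0.8; -0.005 0 0 0.08 0 0.006 0.8; -0.005 0 0 0.105 0 0.006 0.8; -0.005 0 0 0.1183 0 0.006 0.8; -0.005 0 0 0.1183 0 0.006 0.8; -0.005 0 0 0.1183 0 0.006 0.8"
}}

```text
clock: 3.92
tcp_pos: [0.4955, 0.0042, 0.0013]
orientation: [-0.052, 1.57, 0.054]
contact_force: [0.4, 0.6, 0.9]
grip_width: 0.0684
```

Run:
```python
from h import *
snap("w3"); rel((.495,.003,.001),tool(np.radians(3.7)))
```

```text
3.92 j [ 0.35  0.62 -0.61  2.1   0.62  0.6   0.95] p [0.4955 0.0042 0.0013] F [0.4 0.6 0.9] g 0.0684
row w [ 0.003   0.0002 -0.0016] t [ 0.0004 -0.0012 -0.0006] | min rows 0.0
```

View pics/w3.png

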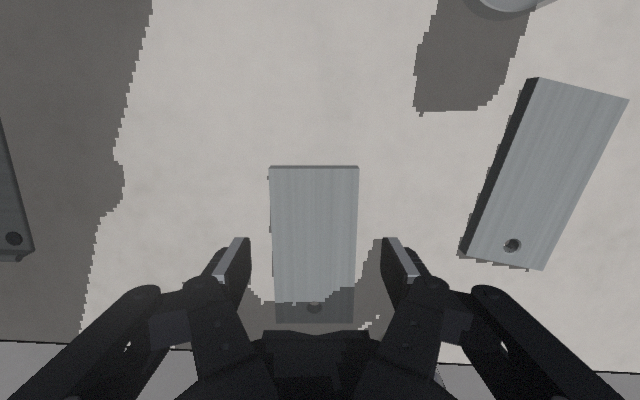

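The coupon lies between the fingers (269..358, 166..323), square and nearly centred, so I close.

Call:
{"fn": "apply_moves", "kwargs": {
  "series": "0 0 0 0 0 0 0; 0 0 0 0 0 0 0; 0 0 0 0 0 0 0; 0 0 0 0 0 0 0",
  "force": 60
}}

```text
clock: 4.47
tcp_pos: [0.4951, 0.0042, 0.0014]
orientation: [-0.053, 1.571, 0.054]
contact_force: [-1.9, -1.2, 10.9]
grip_width: 0.0419
```

Run:
```python
from h import *
snap("w4"); rel((.4955,.0035,.051),tool(np.radians(3.7)))
```

```text
4.47 j [ 0.35  0.62 -0.61  2.1   0.62  0.6   0.95] p [0.4951 0.0042 0.0014] F [-1.9 -1.2 10.9] g 0.0419
row w [ 0.0033 -0.0006 -0.001 ] t [-0.0496 -0.0007  0.0003] | min rows 0.8
```

View pics/w4.png

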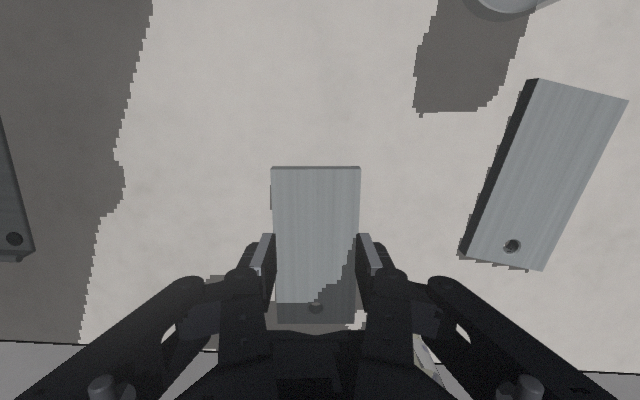

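Call:
{"fn": "apply_moves", "kwargs": {
  "series": "0 0 0 -0.01 0 0 0; 0 0 0 -0.03 0 0 0; 0 0 0 -0.06 0 0 0; 0 0 0 -0.1 0 0 0; 0 0 0 -0.12 0 0 0; 0 0 0 -0.12 0 0 0",
  "force": 70
}}

```text
clock: 5.28
tcp_pos: [0.4957, 0.004, 0.1217]
orientation: [-0.052, 1.569, 0.054]
contact_force: [0.7, -0.5, -2.6]
grip_width: 0.041
```

Run:
```python
from h import *
snap("w5")
```

```text
5.28 j [ 0.5   0.43 -0.77  2.04  0.41  0.82  1.13] p [0.4957 0.004  0.1217] F [ 0.7 -0.5 -2.6] g 0.041
```

View pics/w5.png

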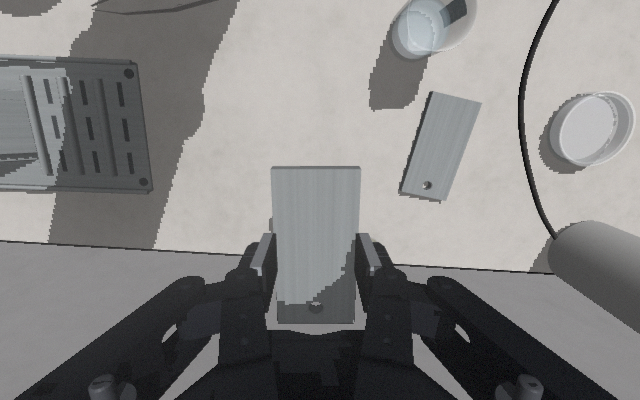

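Run:
```python
from h import *
im=cv2.imread("pics/w5.png"); print(im[160:176,316].tolist()); print(im[316:330,316].sum(1).tolist(), im[298:316,316].sum(1).tolist(), im[200,265:280].sum(1).tolist(),im[200,352:368].sum(1).tolist())
import pickle
i,o=pickle.load(open("w5.pkl","rb"));K,Rc,t=camd(i)
p=o['tcp_pos'];Rt=R.from_rotvec(o['orientation']).as_matrix()
def onx(px,x):
    d=Rt.T@Rc.T@np.linalg.inv(K)@np.r_[px,1]; c=Rt.T@(-Rc.T@t-p); return (c+d*(x-c[0])/d[0])
for nm,px,x in(("foot top",(316,168.5),-.0066),("foot bot",(316,166),.0014),("far",(316,323),-.0066),("hole",(316,307),-.0066),("L",(273,200),-.0066),("Rr",(360,200),-.0066)): print(nm,onx(px,x).round(4))
```

```text
[[187, 191, 195], [185, 190, 192], [188, 192, 194], [188, 191, 194], [188, 190, 196], [181, 184, 188], [113, 110, 110], [110, 110, 107], [118, 116, 116], [141, 141, 136], [151, 149, 146], [150, 148, 145], [154, 150, 149], [153, 151, 149], [152, 151, 147], [151, 150, 147]]
[252, 247, 255, 245, 247, 239, 242, 234, 410, 404, 411, 413, 403, 409] [262, 249, 246, 268, 421, 411, 416, 378, 197, 201, 199, 200, 198, 198, 187, 202, 234, 244] [567, 571, 569, 577, 575, 579, 545, 449, 452, 453, 458, 451, 440, 452, 444] [440, 441, 442, 448, 457, 448, 444, 464, 585, 580, 584, 582, 575, 579, 574, 588]
foot top [-0.0066 -0.0004 -0.0451]
foot bot [ 0.0014 -0.0003 -0.0447]
far [-0.0066 -0.0003  0.0453]
hole [-0.0066 -0.0003  0.0344]
L [-0.0066 -0.0219 -0.0291]
Rr [-0.0066  0.0217 -0.029 ]
```

```bash
cat >> h.py <<'E'
TO=np.array([.4551,-.2394,0]); TY=np.radians(-88.6)
def tray(x,y,z): return TO+R.from_euler('z',TY).apply([x,y,z])
def place(Fx,th,dz=0,y=0,off=(-.0026,0,0),dx=0):
    th=np.radians(th);Rt=tool(TY,th)
    c=tray(Fx+.045*np.cos(th)-.004*np.sin(th)+dx,y,.003+.045*np.sin(th)+.004*np.cos(th)+dz)
    return c-Rt@np.array(off),Rt
E
python3 - <<'E'
from h import *
p,Rt=place(-.0165,33.4,.07); print(p)
r=rel(p,Rt)
from scipy.spatial.transform import Slerp
# intermediate rows
p0,R0=pose()
for s in np.linspace(.1,1,10):
    print((r[:3]*s).round(3),(R0.T@((p0+(p-p0)*s+np.array([0,0,.09*np.sin(np.pi*s)]))-p0)).round(3))
E
```

```text
[ 0.45559591 -0.25969142  0.09894042]
row w [ 1.5639 -0.4513 -0.4694] t [ 0.0211 -0.2603 -0.0568] | min rows 9.1
[ 0.156 -0.045 -0.047] [-0.026 -0.026 -0.006]
[ 0.313 -0.09  -0.094] [-0.049 -0.052 -0.011]
[ 0.469 -0.135 -0.141] [-0.066 -0.078 -0.017]
[ 0.626 -0.181 -0.188] [-0.077 -0.104 -0.023]
[ 0.782 -0.226 -0.235] [-0.079 -0.13  -0.029]
[ 0.938 -0.271 -0.282] [-0.073 -0.156 -0.034]
[ 1.095 -0.316 -0.329] [-0.058 -0.182 -0.04 ]
[ 1.251 -0.361 -0.375] [-0.036 -0.208 -0.046]
[ 1.408 -0.406 -0.422] [-0.009 -0.234 -0.051]
[ 1.564 -0.451 -0.469] [ 0.021 -0.26  -0.057]
```

Call:
{"fn": "apply_moves", "kwargs": {
  "series": "0.156 -0.045 -0.047 -0.026 -0.026 -0.006 0; 0.313 -0.09 -0.094 -0.049 -0.052 -0.011 0; 0.469 -0.135 -0.141 -0.066 -0.078 -0.017 0; 0.626 -0.181 -0.188 -0.077 -0.104 -0.023 0; 0.782 -0.226 -0.235 -0.079 -0.13 -0.029 0; 0.938 -0.271 -0.282 -0.073 -0.156 -0.034 0; 1.095 -0.316 -0.329 -0.058 -0.182 -0.04 0; 1.251 -0.361 -0.375 -0.036 -0.208 -0.046 0; 1.408 -0.406 -0.422 -0.009 -0.234 -0.051 0; 1.564 -0.451 -0.469 0.021 -0.26 -0.057 0; 1.564 -0.451 -0.469 0.021 -0.26 -0.057 0; 1.564 -0.451 -0.469 0.021 -0.26 -0.057 0"
}}

```text
clock: 6.82
tcp_pos: [0.4555, -0.2581, 0.0983]
orientation: [0.756, 0.782, -1.405]
contact_force: [-0.1, 0.6, -2.4]
grip_width: 0.0412
```

Run:
```python
from h import *
im,c=snap("w6"); p,Rt=place(-.0165,33.4,.02); rel(p,Rt)
cv2.imwrite("pics/s6.png",cv2.resize(grab_frame("scene")[120:320,300:500],None,fx=3,fy=3,interpolation=cv2.INTER_CUBIC))
```

```text
6.83 j [ 0.28  0.43 -0.29  2.19  1.05  0.84 -0.8 ] p [ 0.4555 -0.2581  0.0983] F [-0.1  0.6 -2.4] g 0.0412
row w [ 0.0035 -0.0021 -0.0011] t [ 0.0427 -0.0004 -0.0263] | min rows 0.8
```

View pics/w6.png

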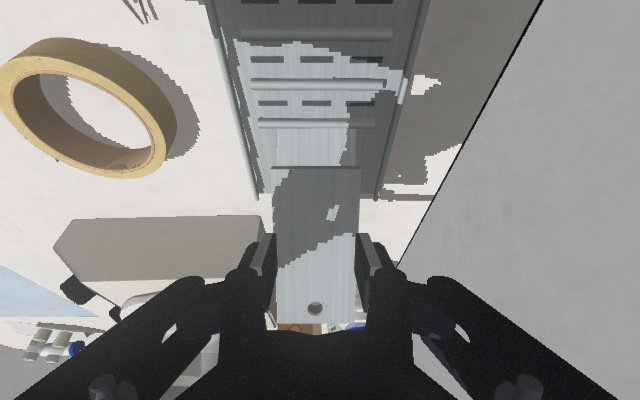

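View pics/s6.png

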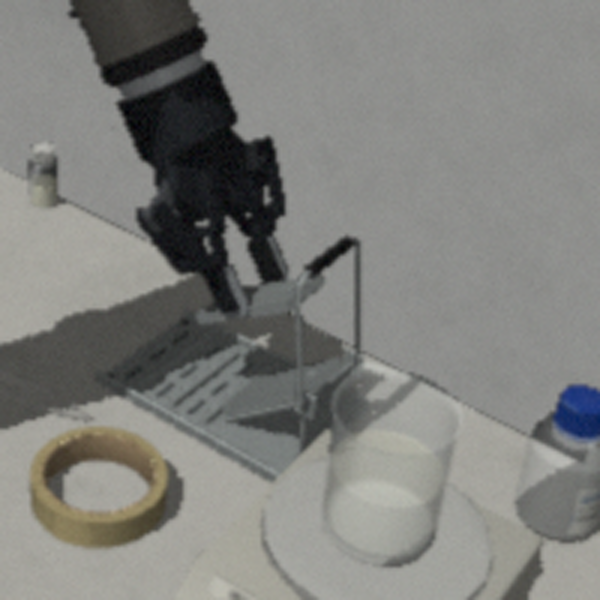

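Run:
```python
from h import *
import pickle
i,o=pickle.load(open("w6.pkl","rb"));c=camd(i)
for x in(.005,-.025,-.055): print(x,proj("",[tray(x,-.0415,.009),tray(x,0.0415,.009)],c).round(1).tolist())
a=cv2.imread("pics/w6.png"); cv2.imwrite("pics/w6z.png",cv2.resize(a[0:200,220:420],None,fx=3,fy=3,interpolation=cv2.INTER_CUBIC))
```

```text
0.005 [[258.1, 124.3], [374.6, 124.8]]
-0.025 [[251.0, 85.0], [382.3, 85.6]]
-0.055 [[241.9, 34.3], [392.2, 35.0]]
```

View pics/w6z.png

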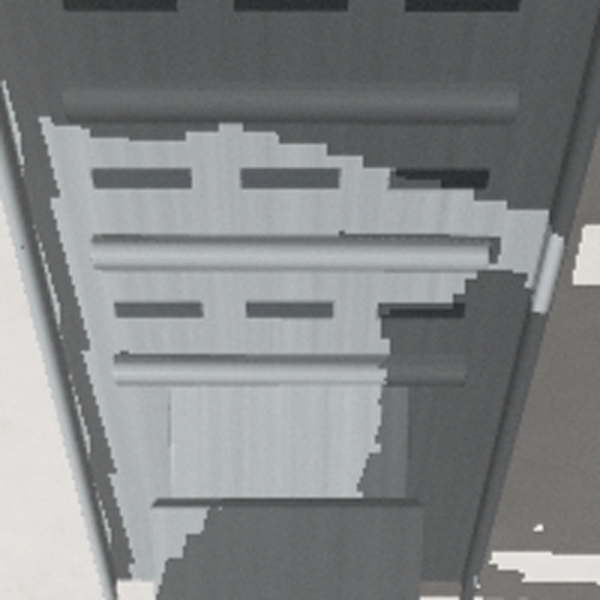

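Predicted rib positions match the picture within about 1 px, and coupon A is centred. I descend to 20 mm, then 4 mm above.

Call:
{"fn": "apply_moves", "kwargs": {
  "series": "0.0035 -0.002 -0.001 0.014 0 -0.009 0; 0.0035 -0.002 -0.001 0.028 0 -0.0175 0; 0.0035 -0.002 -0.001 0.043 0 -0.026 0; 0.0035 -0.002 -0.001 0.049 0 -0.0302 0; 0.0035 -0.002 -0.001 0.056 0 -0.035 0; 0.0035 -0.002 -0.001 0.056 0 -0.035 0; 0.0035 -0.002 -0.001 0.056 0 -0.035 0"
}}

```text
clock: 7.8
tcp_pos: [0.4559, -0.2606, 0.0333]
orientation: [0.759, 0.774, -1.411]
contact_force: [-0.6, -0.4, -2.9]
grip_width: 0.0414
```

Run:
```python
from h import *
im,c=snap("w7"); 
for dz in(.004,.002,0,-.001):
  p,Rt=place(-.0165,33.4,dz); rel(p,Rt)
cv2.imwrite("pics/w7z.png",cv2.resize(im[60:340,220:420],None,fx=2.1,fy=2.1,interpolation=cv2.INTER_CUBIC))
```

```text
7.8 j [ 0.25  0.57 -0.25  2.21  1.2   0.78 -1.  ] p [ 0.4559 -0.2606  0.0333] F [-0.6 -0.4 -2.9] g 0.0414
row w [-0.0031  0.0012  0.0006] t [-0.0002 -0.0003 -0.001 ] | min rows 0.0
row w [-0.0031  0.0012  0.0006] t [ 0.0014 -0.0003 -0.0021] | min rows 0.0
row w [-0.0031  0.0012  0.0006] t [ 0.0031 -0.0003 -0.0032] | min rows 0.1
row w [-0.0031  0.0012  0.0006] t [ 0.0039 -0.0003 -0.0038] | min rows 0.1
```

View pics/w7z.png

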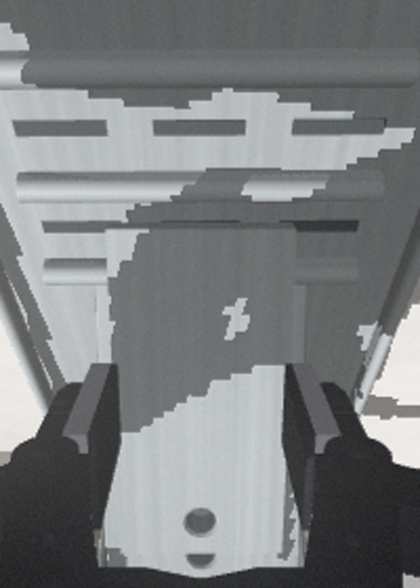

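Call:
{"fn": "apply_moves", "kwargs": {
  "series": "-0.003 0.001 0 0.0006 -0.0003 -0.0015 0; -0.003 0.001 0 0.0014 -0.0003 -0.0021 0; -0.003 0.001 0 0.0022 -0.0003 -0.0026 0; -0.003 0.001 0 0.0022 -0.0003 -0.0026 0"
}}

```text
clock: 8.35
tcp_pos: [0.4552, -0.2596, 0.0295]
orientation: [0.757, 0.778, -1.409]
contact_force: [-1.0, 0.6, -3.1]
grip_width: 0.0408
```

Run:
```python
from h import *
o=get_obs();print(o['contact_force'],o['moment'])
for dz in(.001,0,-.001,-.002):
  p,Rt=place(-.0165,33.4,dz); rel(p,Rt)
```

```text
[-1.02479181  0.6419611  -3.05922331] [ 0.91615136 -0.04615001 -0.01053068]
row w [0.0005 0.     0.0014] t [-0.0003  0.0004  0.0003] | min rows 0.0
row w [0.0005 0.     0.0014] t [ 0.0005  0.0004 -0.0003] | min rows 0.0
row w [0.0005 0.     0.0014] t [ 0.0013  0.0004 -0.0008] | min rows 0.0
row w [0.0005 0.     0.0014] t [ 0.0022  0.0004 -0.0014] | min rows 0.0
```

Call:
{"fn": "apply_moves", "kwargs": {
  "series": "0 0 0 0.0005 0 -0.0003 0; 0 0 0 0.0009 0 -0.0006 0; 0 0 0 0.0009 0 -0.0006 0"
}}

```text
clock: 8.72
tcp_pos: [0.4554, -0.2598, 0.0289]
orientation: [0.757, 0.777, -1.409]
contact_force: [-2.2, 2.7, 5.3]
grip_width: 0.041
```

Run:
```python
from h import *
o=get_obs();print(o['contact_force'],o['moment'],R.from_rotvec(o['orientation']).as_matrix().T@o['contact_force'])
im,c=snap("w8")
cv2.imwrite("pics/w8z.png",cv2.resize(im[60:340,220:420],None,fx=2.1,fy=2.1,interpolation=cv2.INTER_CUBIC))
for dz in(0,-.001,-.002):
  p,Rt=place(-.0165,33.4,dz); rel(p,Rt)
```

```text
[-2.15912323  2.66832107  5.32230975] [ 0.38079729  0.30109928 -0.12799893] [-5.93802612 -2.09955481  0.66366179]
8.72 j [ 0.24  0.57 -0.25  2.21  1.21  0.78 -1.01] p [ 0.4554 -0.2598  0.0289] F [-2.2  2.7  5.3] g 0.041
row w [0.0001 0.0008 0.001 ] t [-0.      0.0002 -0.0001] | min rows 0.0
row w [0.0001 0.0008 0.001 ] t [ 0.0008  0.0002 -0.0006] | min rows 0.0
row w [0.0001 0.0008 0.001 ] t [ 0.0016  0.0002 -0.0012] | min rows 0.0
```

View pics/w8z.png

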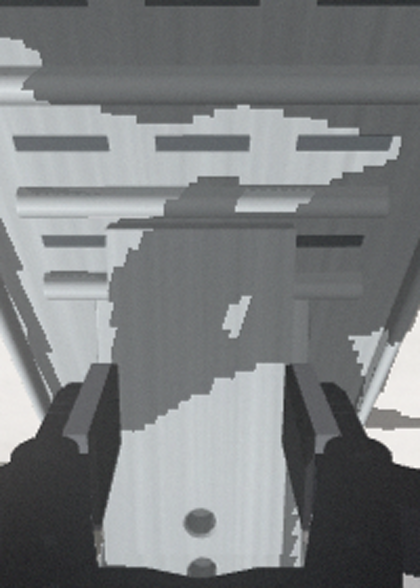

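Call:
{"fn": "apply_moves", "kwargs": {
  "series": "0 0 0 0.0004 0 -0.0003 0; 0 0 0 0.0004 0 -0.0003 0"
}}

```text
clock: 9.02
tcp_pos: [0.4554, -0.2597, 0.0288]
orientation: [0.757, 0.776, -1.409]
contact_force: [-3.0, 4.8, 9.9]
grip_width: 0.0414
```

Run:
```python
from h import *
o=get_obs();print(o['contact_force'],o['moment'],o['grip_width'])
for th in (33,33.4):
  p,Rt=place(-.0165,th,0); rel(p,Rt)
```

```text
[-3.03145289  4.80359216  9.9112257 ] [ 0.03676828  0.52762778 -0.35761785] 0.041368576421268934
row w [0.     0.0085 0.0009] t [0.0002 0.0002 0.    ] | min rows 0.0
row w [0.     0.0015 0.0009] t [-0.0001  0.0002  0.    ] | min rows 0.0
```

Force direction suggests both ends are bearing. I release.

Call:
{"fn": "apply_moves", "kwargs": {
  "series": "0 0 0 0 0 0 0.53; 0 0 0 0 0 0 0.56; 0 0 0 0 0 0 0.6; 0 0 0 0 0 0 0.65; 0 0 0 0 0 0 0.68",
  "force": 20
}}

```text
clock: 9.65
tcp_pos: [0.4552, -0.2597, 0.0279]
orientation: [0.758, 0.778, -1.409]
contact_force: [0.8, 0.5, 0.0]
grip_width: 0.0581
```

Run:
```python
from h import *
im,c=snap("w9")
cv2.imwrite("pics/w9z.png",cv2.resize(im[60:340,200:440],None,fx=2.1,fy=2.1,interpolation=cv2.INTER_CUBIC))
```

```text
9.65 j [ 0.24  0.58 -0.25  2.21  1.21  0.77 -1.01] p [ 0.4552 -0.2597  0.0279] F [0.8 0.5 0. ] g 0.0581
```

View pics/w9z.png

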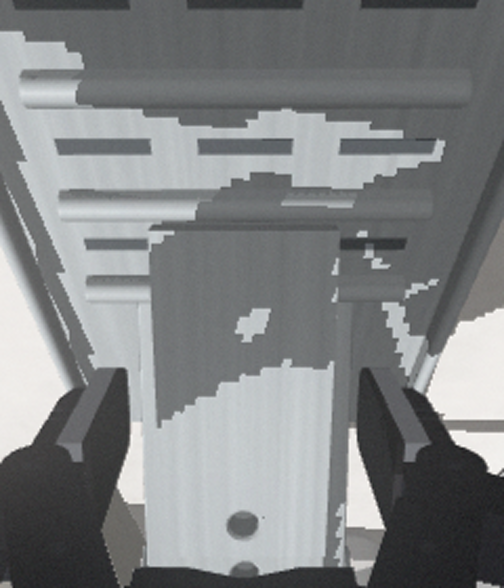

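Coupon stays put, so I retract straight back along the fingers.

Call:
{"fn": "apply_moves", "kwargs": {
  "series": "0 0 0 -0.01 0 0 0.68; 0 0 0 -0.03 0 0 0.68; 0 0 0 -0.07 0 0 0.8; 0 0 0 -0.11 0 0 1; 0 0 0 -0.11 0 0 1; 0 0 0 -0.11 0 0 1"
}}

```text
clock: 10.45
tcp_pos: [0.4536, -0.1994, 0.1199]
orientation: [0.757, 0.777, -1.41]
contact_force: [0.3, -0.3, -0.3]
grip_width: 0.0854
```

Run:
```python
from h import *
im,c=snap("w10")
print("B foot top edge exp",proj("",[tray(-.018-.0044,s*.022,.0097) for s in(-1,1)],c).round(1).tolist())
print("rib",proj("",[tray(-.025,s*.0415,.009) for s in(-1,1)],c).round(1).tolist())
```

```text
10.45 j [ 0.2   0.39 -0.35  2.19  0.95  0.92 -0.83] p [ 0.4536 -0.1994  0.1199] F [ 0.3 -0.3 -0.3] g 0.0854
B foot top edge exp [[290.5, 139.9], [342.8, 139.9]]
rib [[267.1, 137.0], [366.3, 137.0]]
```

View pics/w10.png

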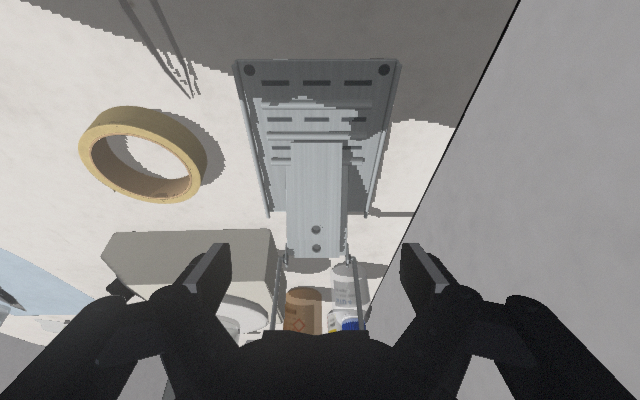

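B lies square in the second bay (foot edge about row 142, columns 291..343, as predicted). Next is coupon P.

Run:
```python
from h import *
rel((.4485,.1115,.14),tool(np.radians(-9)))
r=rel((.4485,.1115,.14),tool(np.radians(-9)))
p0,R0=pose();p=np.array((.4485,.1115,.14))
for s in np.linspace(.1,1,10):
    print((r[:3]*s).round(3),(R0.T@((p-p0)*s+np.array([0,0,.05*np.sin(np.pi*s)]))).round(3))
```

```text
row w [-1.3475  0.4835  0.4067] t [-0.1886  0.0025 -0.2484] | min rows 8.0
row w [-1.3475  0.4835  0.4067] t [-0.1886  0.0025 -0.2484] | min rows 8.0
[-0.135  0.048  0.041] [-0.032  0.    -0.016]
[-0.27   0.097  0.081] [-0.062  0.    -0.033]
[-0.404  0.145  0.122] [-0.09   0.001 -0.052]
[-0.539  0.193  0.163] [-0.115  0.001 -0.073]
[-0.674  0.242  0.203] [-0.136  0.001 -0.097]
[-0.809  0.29   0.244] [-0.153  0.001 -0.123]
[-0.943  0.338  0.285] [-0.166  0.002 -0.152]
[-1.078  0.387  0.325] [-0.175  0.002 -0.183]
[-1.213  0.435  0.366] [-0.183  0.002 -0.215]
[-1.348  0.484  0.407] [-0.189  0.002 -0.248]
```

Call:
{"fn": "apply_moves", "kwargs": {
  "series": "-0.135 0.048 0.041 -0.032 0 -0.016 1; -0.27 0.097 0.081 -0.062 0 -0.033 1; -0.404 0.145 0.122 -0.09 0.001 -0.052 1; -0.539 0.193 0.163 -0.115 0.001 -0.073 1; -0.674 0.242 0.203 -0.136 0.001 -0.097 1; -0.809 0.29 0.244 -0.153 0.001 -0.123 1; -0.943 0.338 0.285 -0.166 0.002 -0.152 1; -1.078 0.387 0.325 -0.175 0.002 -0.183 1; -1.213 0.435 0.366 -0.183 0.002 -0.215 1; -1.3475 0.4835 0.407 -0.1886 0.0025 -0.2484 1; -1.3475 0.4835 0.407 -0.1886 0.0025 -0.2484 1; -1.3475 0.4835 0.407 -0.1886 0.0025 -0.2484 1"
}}

```text
clock: 12.0
tcp_pos: [0.4486, 0.1107, 0.1399]
orientation: [0.124, 1.567, -0.126]
contact_force: [-0.2, -1.0, -0.5]
grip_width: 0.0853
```

Run:
```python
from h import *
im,c=snap("w11")
```

```text
12.0 j [ 0.31  0.36 -0.81  2.1   0.35  0.83  0.71] p [0.4486 0.1107 0.1399] F [-0.2 -1.  -0.5] g 0.0853
```

View pics/w11.png

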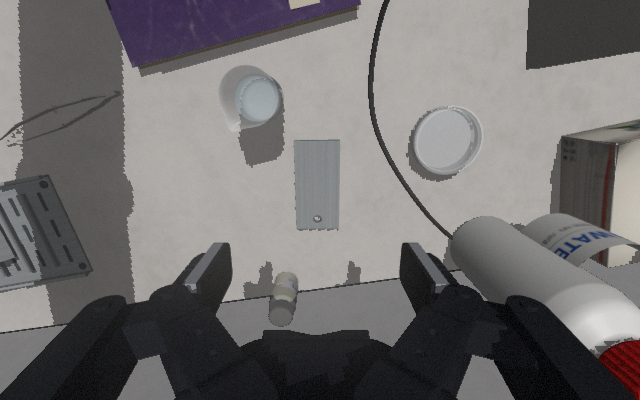

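Run:
```python
from h import *
import pickle
i,o=pickle.load(open("w11.pkl","rb"));c=camd(i)
px=[(294.5,140),(339.5,139.5),(340,229.5),(297,230)];h=(317.5,218.5)
P=onz("",px,.008,c)[:,:2];H=onz("",h,.008,c)[0,:2];d=(P[2]+P[3]-P[0]-P[1])/2
ctr=P.mean(0);print(ctr.round(4),np.degrees(np.arctan2(d[1],d[0])).round(2),np.linalg.norm(d),np.linalg.norm(P[0]-P[1]),(H-35e-3*d/np.linalg.norm(d)).round(4))
print("bottle base",onz("top",[(152,172),(165,214)],0.0).round(3))
rel((.4500,.1115,.001),tool(np.radians(-9)))
```

```text
[0.4513 0.112 ] -8.08 0.09258050643381348 0.0426411958727787 [0.4499 0.1113]
bottle base [[0.52  0.274 0.   ]
 [0.428 0.24  0.   ]]
row w [-0.0019  0.0011  0.0008] t [0.1393 0.001  0.001 ] | min rows 2.2
```

Call:
{"fn": "apply_moves", "kwargs": {
  "series": "-0.005 0 0 0.04 0.001 0.001 0.8; -0.005 0 0 0.085 0.001 0.001 0.8; -0.005 0 0 0.115 0.001 0.001 0.8; -0.005 0 0 0.132 0.001 0.001 0.8; -0.005 0 0 0.139 0.001 0.001 0.8; -0.005 0 0 0.139 0.001 0.001 0.8; -0.005 0 0 0.139 0.001 0.001 0.8"
}}

```text
clock: 12.92
tcp_pos: [0.4511, 0.1131, 0.0024]
orientation: [0.12, 1.564, -0.118]
contact_force: [-0.0, -0.1, 1.0]
grip_width: 0.0682
```

Run:
```python
from h import *
im,c=snap("w12")
```

```text
12.93 j [ 0.12  0.59 -0.61  2.17  0.64  0.56  0.45] p [0.4511 0.1131 0.0024] F [-0.  -0.1  1. ] g 0.0682
```

View pics/w12.png

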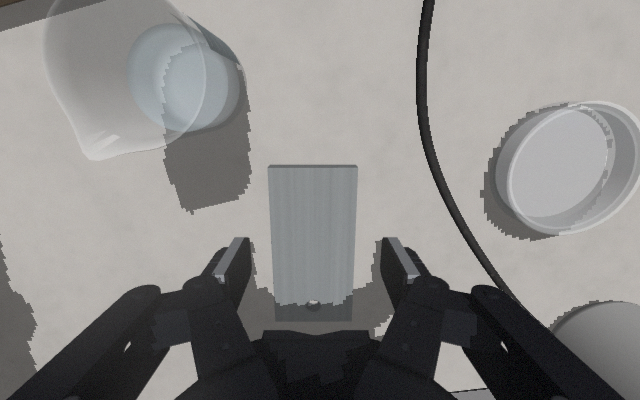

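Call:
{"fn": "apply_moves", "kwargs": {
  "series": "0 0 0 0.001 0 0 0.8; 0 0 0 0.001 0 0 0; 0 0 0 0.001 0 0 0; 0 0 0 0.001 0 0 0; 0 0 0 0.001 0 0 0; 0 0 0 0.001 0 0 0",
  "force": 70
}}

```text
clock: 13.72
tcp_pos: [0.4504, 0.1128, 0.0012]
orientation: [0.119, 1.566, -0.119]
contact_force: [-2.6, -1.5, 11.7]
grip_width: 0.0416
```

Run:
```python
from h import *
o=get_obs();print(o['tcp_pos'],o['contact_force'],o['grip_width'])
```

```text
[0.45042733 0.11284338 0.00122157] [-2.58704348 -1.52979438 11.69069467] 0.041614635187088925
```

Call:
{"fn": "apply_moves", "kwargs": {
  "series": "0 0 0 -0.01 0 0 0; 0 0 0 -0.03 0 0 0; 0 0 0 -0.06 0 0 0; 0 0 0 -0.1 0 0 0; 0 0 0 -0.12 0 0 0; 0 0 0 -0.12 0 0 0"
}}

```text
clock: 14.48
tcp_pos: [0.451, 0.1131, 0.1219]
orientation: [0.12, 1.563, -0.118]
contact_force: [0.2, -1.1, -2.3]
grip_width: 0.0416
```

Run:
```python
from h import *
im,c=snap("w13")
print(im[158:176,316].sum(1).tolist(), im[312:330,316].sum(1).tolist(), im[296:316,313].sum(1).tolist())
```

```text
14.47 j [ 0.29  0.39 -0.8   2.11  0.39  0.79  0.67] p [0.451  0.1131 0.1219] F [ 0.2 -1.1 -2.3] g 0.0416
[530, 532, 529, 534, 529, 526, 524, 514, 393, 301, 307, 344, 408, 411, 406, 405, 412, 415] [187, 183, 214, 223, 225, 235, 231, 227, 221, 220, 219, 250, 368, 380, 376, 372, 374, 374] [405, 409, 404, 406, 409, 394, 289, 384, 386, 362, 176, 167, 177, 175, 185, 182, 184, 186, 215, 215]
```

View pics/w13.png

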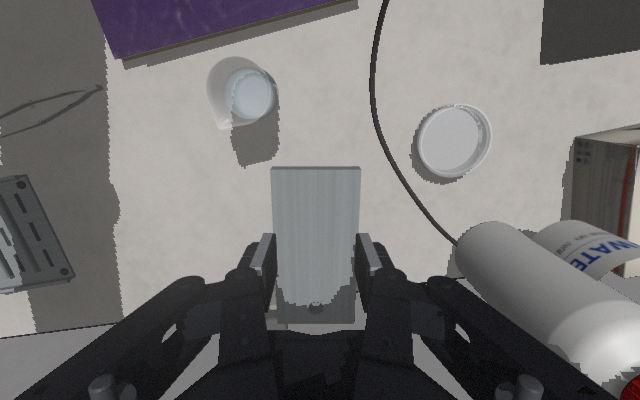

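Run:
```python
from h import *
p,Rt=place(-.047,27.8,.05,off=(-.0028,0,.0003)); print(p)
r=rel(p,Rt)
p0,R0=pose()
for s in np.linspace(.1,1,10):
    print((r[:3]*s).round(3),(R0.T@((p-p0)*s+np.array([0,0,.08*np.sin(np.pi*s)]))).round(3))
```

```text
[ 0.45490408 -0.2313835   0.07490898]
row w [ 1.3648 -0.4019 -0.3399] t [ 0.0457 -0.3394  0.0565] | min rows 7.8
[ 0.136 -0.04  -0.034] [-0.02  -0.034  0.006]
[ 0.273 -0.08  -0.068] [-0.038 -0.068  0.011]
[ 0.409 -0.121 -0.102] [-0.051 -0.102  0.017]
[ 0.546 -0.161 -0.136] [-0.058 -0.136  0.023]
[ 0.682 -0.201 -0.17 ] [-0.057 -0.17   0.028]
[ 0.819 -0.241 -0.204] [-0.049 -0.204  0.034]
[ 0.955 -0.281 -0.238] [-0.033 -0.238  0.04 ]
[ 1.092 -0.322 -0.272] [-0.01  -0.271  0.045]
[ 1.228 -0.362 -0.306] [ 0.016 -0.305  0.051]
[ 1.365 -0.402 -0.34 ] [ 0.046 -0.339  0.057]
```

Call:
{"fn": "apply_moves", "kwargs": {
  "series": "0.136 -0.04 -0.034 -0.02 -0.034 0.006 0; 0.273 -0.08 -0.068 -0.038 -0.068 0.011 0; 0.409 -0.121 -0.102 -0.051 -0.102 0.017 0; 0.546 -0.161 -0.136 -0.058 -0.136 0.023 0; 0.682 -0.201 -0.17 -0.057 -0.17 0.028 0; 0.819 -0.241 -0.204 -0.049 -0.204 0.034 0; 0.955 -0.281 -0.238 -0.033 -0.238 0.04 0; 1.092 -0.322 -0.272 -0.01 -0.271 0.045 0; 1.228 -0.362 -0.306 0.016 -0.305 0.051 0; 1.365 -0.402 -0.34 0.046 -0.339 0.057 0; 1.365 -0.402 -0.34 0.046 -0.339 0.057 0; 1.365 -0.402 -0.34 0.046 -0.339 0.057 0"
}}

```text
clock: 16.02
tcp_pos: [0.4552, -0.2297, 0.0736]
orientation: [0.83, 0.857, -1.378]
contact_force: [0.8, 0.4, -2.5]
grip_width: 0.0413
```

Run:
```python
from h import *
im,c=snap("w14"); o=get_obs(); print(o['moment'])
for dz in(.02,.004):
  p,Rt=place(-.047,27.8,dz,off=(-.0028,0,.0003)); rel(p,Rt)
for x in(-.025,-.055): print(x,proj("",[tray(x,-.0415,.009),tray(x,0.0415,.009)],c).round(1).tolist())
```

```text
16.02 j [ 0.26  0.45 -0.27  2.19  0.96  0.76 -0.76] p [ 0.4552 -0.2297  0.0736] F [ 0.8  0.4 -2.5] g 0.0413
[ 0.70261224 -0.01268312 -0.01205342]
row w [ 0.003  -0.0014 -0.0002] t [ 0.0268 -0.0008 -0.0122] | min rows 0.5
row w [ 0.003  -0.0014 -0.0002] t [ 0.041  -0.0008 -0.0196] | min rows 0.7
-0.025 [[254.1, 151.5], [377.5, 152.0]]
-0.055 [[246.7, 110.7], [385.2, 111.1]]
```

View pics/w14.png

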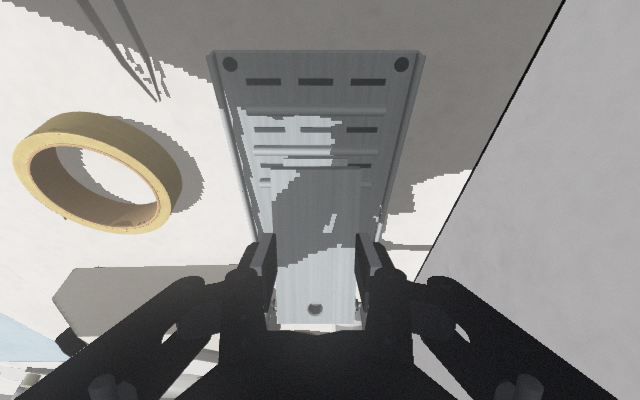

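Call:
{"fn": "apply_moves", "kwargs": {
  "series": "0.003 -0.001 0 0.014 -0.0008 -0.006 0; 0.003 -0.001 0 0.027 -0.0008 -0.012 0; 0.003 -0.001 0 0.035 -0.0008 -0.0165 0; 0.003 -0.001 0 0.041 -0.0008 -0.0196 0; 0.003 -0.001 0 0.041 -0.0008 -0.0196 0; 0.003 -0.001 0 0.041 -0.0008 -0.0196 0"
}}

```text
clock: 16.82
tcp_pos: [0.455, -0.2326, 0.0293]
orientation: [0.833, 0.85, -1.381]
contact_force: [-0.4, -0.6, -1.5]
grip_width: 0.0412
```

Run:
```python
from h import *
o=get_obs(); print(o['moment'])
for dz in(.004,.002,.001,0):
  p,Rt=place(-.047,27.8,dz,off=(-.0028,0,.0003)); rel(p,Rt)
```

```text
[0.67718029 0.01062092 0.06968528]
row w [-0.0025  0.0009  0.0001] t [-0.0002 -0.     -0.0012] | min rows 0.0
row w [-0.0025  0.0009  0.0001] t [ 0.0016 -0.     -0.0022] | min rows 0.0
row w [-0.0025  0.0009  0.0001] t [ 0.0025 -0.0001 -0.0026] | min rows 0.1
row w [-0.0025  0.0009  0.0001] t [ 0.0033 -0.0001 -0.0031] | min rows 0.1
```

Call:
{"fn": "apply_moves", "kwargs": {
  "series": "-0.0025 0.001 0 0.0007 0 -0.0017 0; -0.0025 0.001 0 0.0016 0 -0.0022 0; -0.0025 0.001 0 0.0025 0 -0.0026 0; -0.0025 0.001 0 0.0025 0 -0.0026 0"
}}

```text
clock: 17.32
tcp_pos: [0.4546, -0.2315, 0.0255]
orientation: [0.832, 0.853, -1.38]
contact_force: [0.1, -0.4, -2.2]
grip_width: 0.0414
```

Run:
```python
from h import *
o=get_obs(); print(o['moment'])
for dz in(.001,0,-.001):
  p,Rt=place(-.047,27.8,dz,off=(-.0028,0,.0003)); rel(p,Rt)
im,c=snap("w15");cv2.imwrite("pics/w15z.png",cv2.resize(im[60:340,220:420],None,fx=2.1,fy=2.1,interpolation=cv2.INTER_CUBIC))
```

```text
[ 0.74067415  0.05534545 -0.00457403]
row w [ 0.0001 -0.0001  0.0007] t [-0.0004  0.0003  0.0001] | min rows 0.0
row w [ 0.0001 -0.0001  0.0007] t [ 0.0005  0.0003 -0.0003] | min rows 0.0
row w [ 0.0001 -0.0001  0.0007] t [ 0.0014  0.0003 -0.0008] | min rows 0.0
17.32 j [ 0.23  0.54 -0.23  2.21  1.09  0.69 -0.9 ] p [ 0.4546 -0.2315  0.0255] F [ 0.1 -0.4 -2.2] g 0.0414
```

View pics/w15z.png

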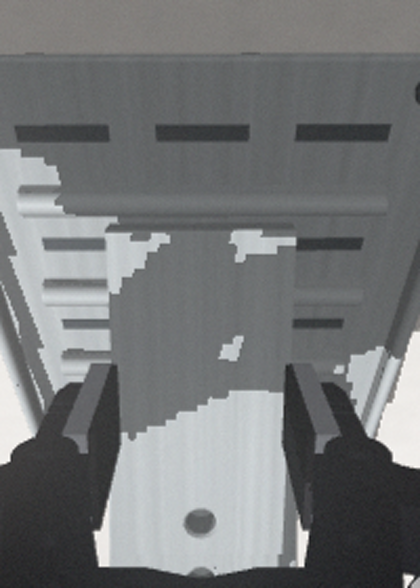

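No contact yet; the foot sits behind the third rib. Lower by about 1 mm more.

Call:
{"fn": "apply_moves", "kwargs": {
  "series": "0 0 0 0.0005 0 -0.0003 0; 0 0 0 0.0009 0 -0.0005 0; 0 0 0 0.0009 0 -0.0005 0"
}}

```text
clock: 17.75
tcp_pos: [0.4548, -0.2315, 0.0248]
orientation: [0.831, 0.852, -1.38]
contact_force: [-1.7, 1.2, 3.8]
grip_width: 0.0411
```

Run:
```python
from h import *
o=get_obs(); print(o['moment'])
for dz in(0,-.001):
  p,Rt=place(-.047,27.8,dz,off=(-.0028,0,.0003)); rel(p,Rt)
```

```text
[ 0.29998507  0.24593286 -0.17299548]
row w [-0.      0.0004  0.0004] t [-0.0001  0.0001 -0.0001] | min rows 0.0
row w [-0.      0.0004  0.0004] t [ 0.0008  0.0001 -0.0005] | min rows 0.0
```

Call:
{"fn": "apply_moves", "kwargs": {
  "series": "0 0 0 0.0005 0 -0.0003 0; 0 0 0 0.0005 0 -0.0003 0"
}}

```text
clock: 18.0
tcp_pos: [0.4548, -0.2315, 0.0247]
orientation: [0.831, 0.852, -1.38]
contact_force: [-2.6, 3.8, 11.0]
grip_width: 0.0414
```

Call:
{"fn": "apply_moves", "kwargs": {
  "series": "0 0 0 0 0 0 0.53; 0 0 0 0 0 0 0.56; 0 0 0 0 0 0 0.6; 0 0 0 0 0 0 0.65; 0 0 0 0 0 0 0.68",
  "force": 20
}}

```text
clock: 18.62
tcp_pos: [0.4547, -0.2314, 0.0239]
orientation: [0.832, 0.853, -1.38]
contact_force: [-0.5, 0.7, -0.1]
grip_width: 0.0582
```

Run:
```python
from h import *
im,c=snap("w16");cv2.imwrite("pics/w16z.png",cv2.resize(im[60:340,200:440],None,fx=2.1,fy=2.1,interpolation=cv2.INTER_CUBIC))
```

```text
18.62 j [ 0.23  0.55 -0.23  2.21  1.09  0.69 -0.91] p [ 0.4547 -0.2314  0.0239] F [-0.5  0.7 -0.1] g 0.0582
```

View pics/w16z.png

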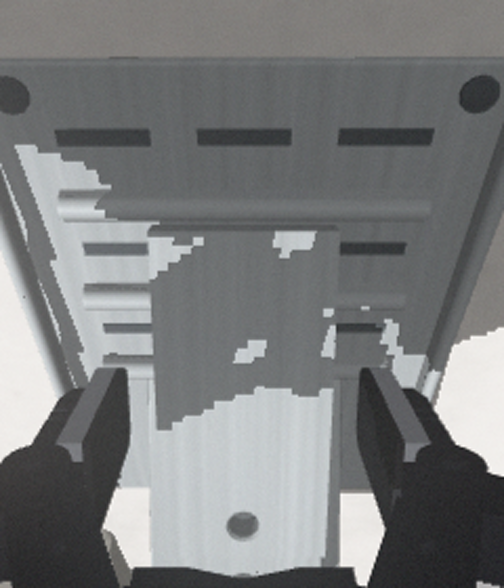

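C stays, square. I retract.

Call:
{"fn": "apply_moves", "kwargs": {
  "series": "0 0 0 -0.01 0 0 0.68; 0 0 0 -0.03 0 0 0.68; 0 0 0 -0.07 0 0 0.68; 0 0 0 -0.11 0 0 0.5; 0 0 0 -0.13 0 0 0.2; 0 0 0 -0.13 0 0 0; 0 0 0 -0.13 0 0 0"
}}

```text
clock: 19.55
tcp_pos: [0.4527, -0.1712, 0.1385]
orientation: [0.831, 0.853, -1.38]
contact_force: [0.3, 0.3, -0.8]
grip_width: -0.0003
```

Run:
```python
from h import *
im,c=snap("w17")
a=grab_frame("scene");cv2.imwrite("pics/s17.png",a)
b=grab_frame("top");cv2.imwrite("pics/t17.png",b)
cv2.imwrite("pics/s17z.png",cv2.resize(a[170:310,300:450],None,fx=4.2,fy=4.2,interpolation=cv2.INTER_CUBIC))
cv2.imwrite("pics/t17z.png",cv2.resize(b[150:250,330:460],None,fx=6,fy=6,interpolation=cv2.INTER_CUBIC))
```

```text
19.55 j [ 0.21  0.32 -0.35  2.17  0.79  0.9  -0.69] p [ 0.4527 -0.1712  0.1385] F [ 0.3  0.3 -0.8] g -0.0003
```

View pics/w17.png

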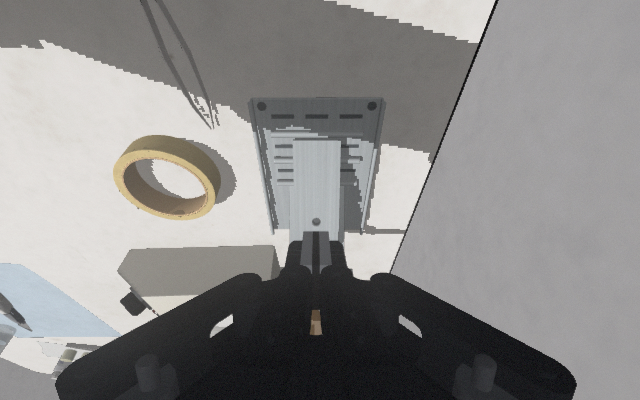

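View pics/s17z.png

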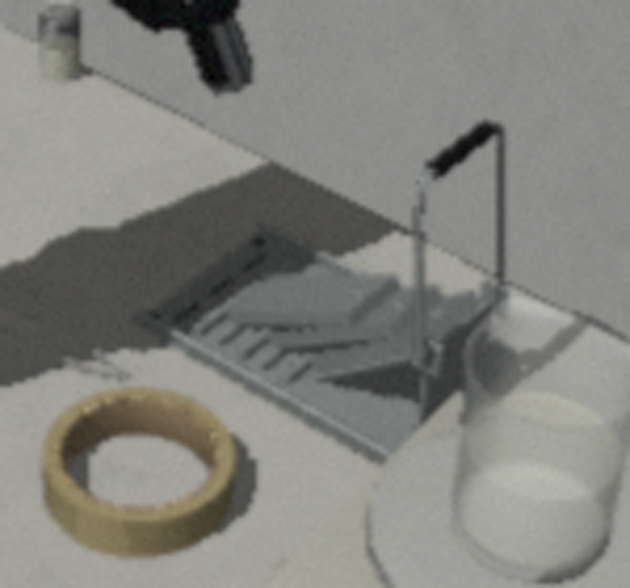

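View pics/t17z.png

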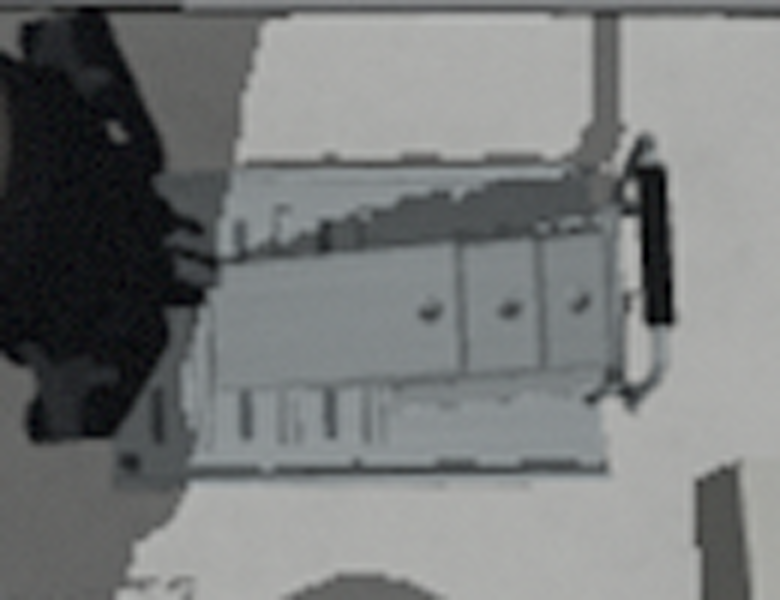

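All three are shingled and their holes line up. Now I triangulate the keeper bar from top (439,191) and scene (410,206).

Run:
```python
from h import *
b=cv2.imread("pics/t17.png");a=cv2.imread("pics/s17.png")
def cen(im,x0,x1,y0,y1):
    m=(im[y0:y1,x0:x1].sum(2)<130).astype(np.uint8); n,l,s,c=cv2.connectedComponentsWithStats(m); k=1+np.argmax(s[1:,4]); print(s[k]); return c[k]+[x0,y0]
pt=cen(b,430,450,170,210); ps=cen(a,398,422,195,217); print(pt,ps)
X,e=tri([(cam("top"),pt),(cam("scene"),ps)]); print(X,e)
T=R.from_euler('z',TY).inv().apply(X-TO); print("tray",T, "r",np.hypot(T[0]-.083,T[2]-.064),"angle from upright back",np.degrees(np.arctan2(T[0]-.083,T[2]-.064)))
```

```text
[  5   7   7  27 112]
[ 5  5 15 11 48]
[438.70535714 190.36607143] [409.91666667 204.77083333]
[ 0.45567266 -0.30922611  0.16570284] 0.001042782718755192
tray [ 0.06981925 -0.00113351  0.16570284] r 0.10255339627448244 angle from upright back -7.384405923213825
```

Run:
```python
from h import *
print(onz("top",[(490,262),(515,240),(455,230)],.15).round(3))
p0,R0=pose()
for q in[(.03,.24),(.102,.23),(.102,.135)]:
    print(q);rel(tray(q[0],0,q[1]),tool(TY,0))
```

```text
[[ 0.328 -0.4    0.15 ]
 [ 0.368 -0.447  0.15 ]
 [ 0.385 -0.34   0.15 ]]
(0.03, 0.24)
row w [-3.00e-04  4.85e-01  2.70e-03] t [-0.0444  0.0008  0.1344] | min rows 2.6
(0.102, 0.23)
row w [-3.00e-04  4.85e-01  2.70e-03] t [-0.002   0.0009  0.1934] | min rows 3.1
(0.102, 0.135)
row w [-3.00e-04  4.85e-01  2.70e-03] t [0.082  0.0011 0.1491] | min rows 2.7
```

Call:
{"fn": "apply_moves", "kwargs": {
  "series": "0 0.12 0 -0.05 0 0.03 0; 0 0.24 0 -0.075 0 0.07 0; 0 0.36 0 -0.065 0.001 0.11 0; 0 0.485 0.003 -0.044 0.001 0.1344 0; 0 0.485 0.003 -0.02 0.001 0.165 0; 0 0.485 0.003 -0.002 0.001 0.1934 0; 0 0.485 0.003 -0.002 0.001 0.1934 0; 0 0.485 0.003 -0.002 0.001 0.1934 0"
}}

```text
clock: 20.7
tcp_pos: [0.4583, -0.3401, 0.2301]
orientation: [1.192, 1.221, -1.189]
contact_force: [0.1, -0.5, 0.5]
grip_width: -0.0003
```

Run:
```python
from h import *
o=get_obs();print(o['clock'],o['joints'].round(2),R.from_euler('z',TY).inv().apply(o['tcp_pos']-TO).round(4))
rel(tray(.102,0,.135),tool(TY,0))
cv2.imwrite("pics/s18z.png",cv2.resize(grab_frame("scene")[120:300,320:500],None,fx=3.3,fy=3.3,interpolation=cv2.INTER_CUBIC))
```

```text
20.7 [ 0.75  0.32 -0.28  1.8   0.1   1.04  0.46] [0.1007 0.0007 0.2301]
row w [ 0.0008 -0.0014 -0.0012] t [ 0.0951 -0.0008  0.0014] | min rows 1.5
```

View pics/s18z.png

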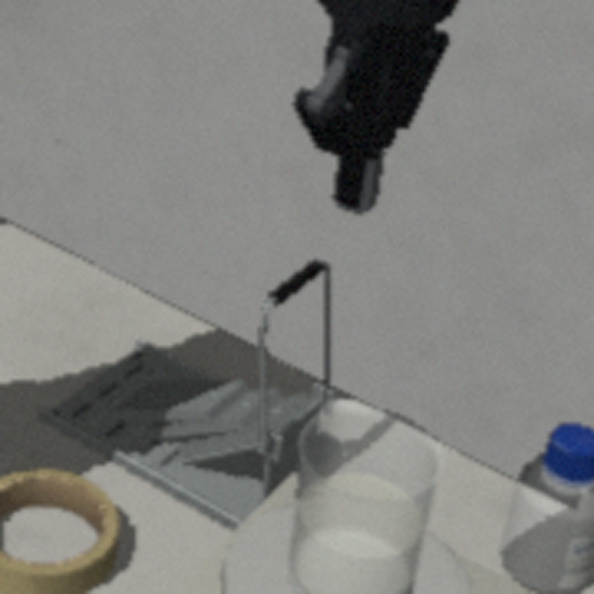

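Call:
{"fn": "apply_moves", "kwargs": {
  "series": "0 0 0 0.04 0 0.003 0; 0 0 0 0.08 0 0.003 0; 0 0 0 0.095 0 0.003 0; 0 0 0 0.095 0 0 0; 0 0 0 0.095 0 -0.008 0; 0 0 0 0.095 0 -0.014 0; 0 0 0 0.095 0 -0.02 0; 0 0 0 0.095 0 -0.025 0; 0 0 0 0.095 0 -0.03 0; 0 0 0 0.095 0 -0.03 0"
}}

```text
clock: 22.0
tcp_pos: [0.458, -0.3104, 0.1359]
orientation: [1.192, 1.22, -1.189]
contact_force: [-0.0, 0.2, 0.1]
grip_width: -0.0003
```

Run:
```python
from h import *
o=get_obs();print(o['clock'],o['contact_force'],R.from_euler('z',TY).inv().apply(o['tcp_pos']-TO).round(4))
cv2.imwrite("pics/s19z.png",cv2.resize(grab_frame("scene")[120:300,320:500],None,fx=3.3,fy=3.3,interpolation=cv2.INTER_CUBIC))
```

```text
22.0 [-0.02479662  0.15239793  0.11993706] [0.071  0.0011 0.1359]
```

View pics/s19z.png

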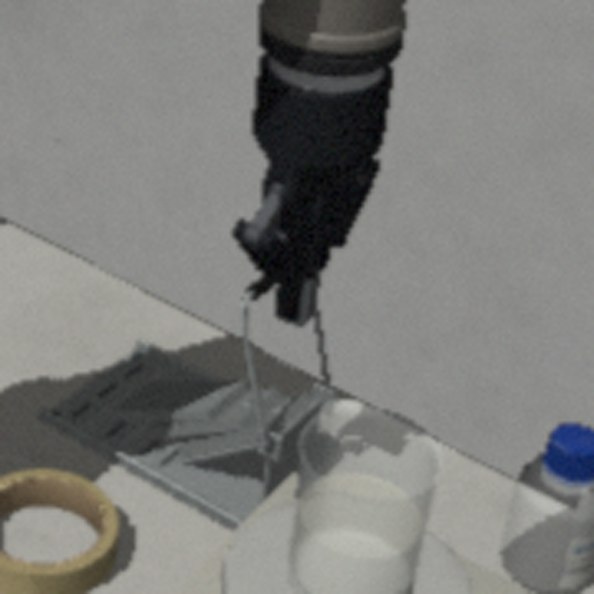

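The finger is pushing the bar forward as meant. I continue past the balance point.

Call:
{"fn": "apply_moves", "kwargs": {
  "series": "0 0 0 0 0 -0.005 0; 0 0 0 0 0 -0.01 0; 0 0 0 0 0 -0.014 0; 0 0 0 0 0 -0.018 0; 0 0 0 0 0 -0.022 0; 0 0 0 0 0 -0.026 0; 0 0 0 0 0 -0.026 0; 0 0 0 0 0 -0.026 0"
}}

```text
clock: 23.05
tcp_pos: [0.4573, -0.285, 0.1359]
orientation: [1.192, 1.219, -1.189]
contact_force: [0.5, -0.4, 0.3]
grip_width: 0.0002
```

Run:
```python
from h import *
o=get_obs();print(o['clock'],o['contact_force'],R.from_euler('z',TY).inv().apply(o['tcp_pos']-TO).round(4))
cv2.imwrite("pics/s20z.png",cv2.resize(grab_frame("scene")[120:300,320:500],None,fx=3.3,fy=3.3,interpolation=cv2.INTER_CUBIC))
```

```text
23.05 [ 0.49663703 -0.36822037  0.32290977] [0.0457 0.0011 0.1359]
```

View pics/s20z.png

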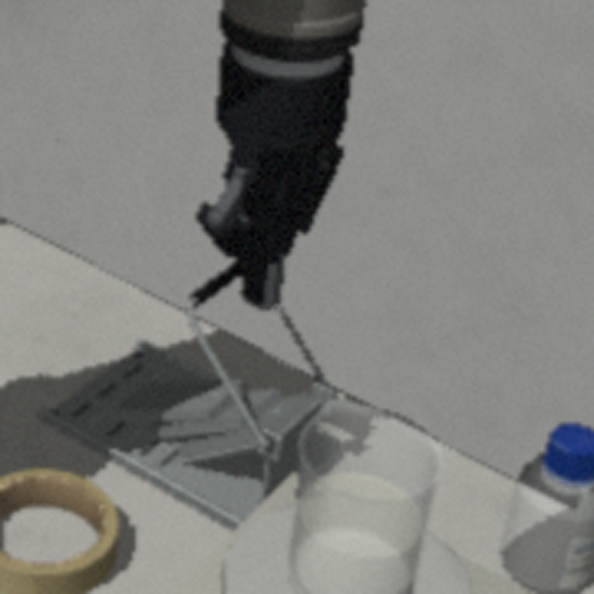

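It has gone past the balance point and seems to be sinking. I wait, backing off the finger (up and back).

Call:
{"fn": "apply_moves", "kwargs": {
  "series": "0 0 0 0 0 0.004 0; 0 0 0 0 0 0.004 0; 0 0 0 0 0 0.004 0; 0 0 0 0 0 0.004 0; 0 0 0 0 0 0.004 0; 0 0 0 0 0 0.004 0"
}}

```text
clock: 23.85
tcp_pos: [0.4574, -0.2889, 0.1359]
orientation: [1.192, 1.219, -1.189]
contact_force: [-0.6, -0.4, 0.1]
grip_width: 0.0001
```

Run:
```python
from h import *
cv2.imwrite("pics/s21z.png",cv2.resize(grab_frame("scene")[120:300,320:500],None,fx=3.3,fy=3.3,interpolation=cv2.INTER_CUBIC)); print(get_obs()['clock'])
```

```text
23.9
```

View pics/s21z.png

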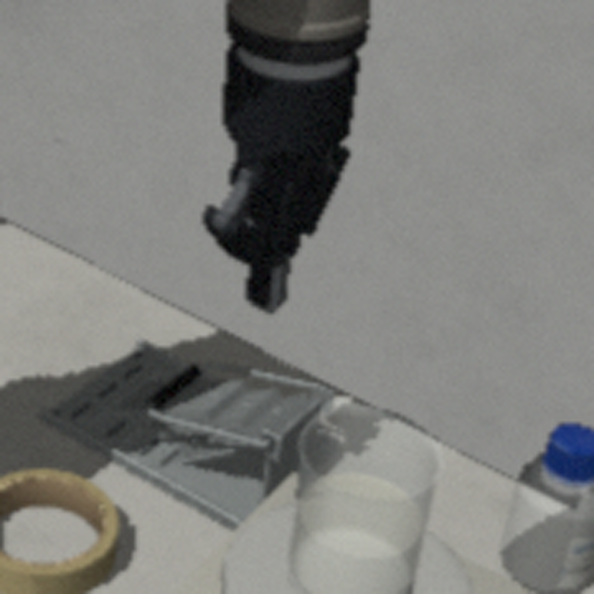

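The keeper is down with its bar on the last coupon. I lift away vertically and check from above.

Call:
{"fn": "apply_moves", "kwargs": {
  "series": "0 0 0 -0.02 0 0 0; 0 0 0 -0.06 0 0 0; 0 0 0 -0.11 0 0 0; 0 0 0 -0.14 0 -0.04 0; 0 0 0 -0.15 0 -0.09 0; 0 0 0 -0.15 0 -0.1 0; 0 0 0 -0.15 0 -0.1 0; 0 0 0 -0.15 0 -0.1 0"
}}

```text
clock: 24.9
tcp_pos: [0.4541, -0.1904, 0.2853]
orientation: [1.193, 1.219, -1.191]
contact_force: [-0.3, -0.3, -0.4]
grip_width: -0.0001
```

Run:
```python
from h import *
im,c=snap("w22")
a=grab_frame("scene");b=grab_frame("top");cv2.imwrite("pics/s22.png",a);cv2.imwrite("pics/t22.png",b)
cv2.imwrite("pics/w22z.png",cv2.resize(im[100:300,220:420],None,fx=3,fy=3,interpolation=cv2.INTER_CUBIC))
cv2.imwrite("pics/s22z.png",cv2.resize(a[170:310,300:450],None,fx=4.2,fy=4.2,interpolation=cv2.INTER_CUBIC))
def cen(im,x0,x1,y0,y1):
    m=(im[y0:y1,x0:x1].sum(2)<110).astype(np.uint8); n,l,s,cc=cv2.connectedComponentsWithStats(m); k=1+np.argmax(s[1:,4]); print(s[k]); return cc[k]+[x0,y0]
try:
    ps=cen(a,360,385,225,250); print(ps)
except Exception as e: print(e)
```

```text
24.9 j [ 0.6   0.14 -0.36  1.89  0.06  1.11  0.24] p [ 0.4541 -0.1904  0.2853] F [-0.3 -0.3 -0.4] g -0.0001
[ 7  7 14 12 56]
[373.17857143 236.82142857]
```

View pics/w22.png

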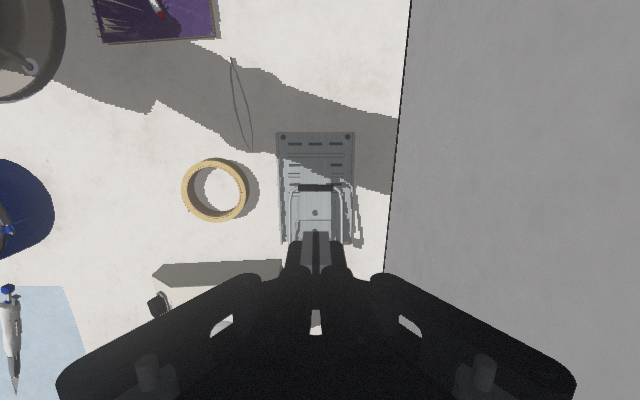

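View pics/s22z.png

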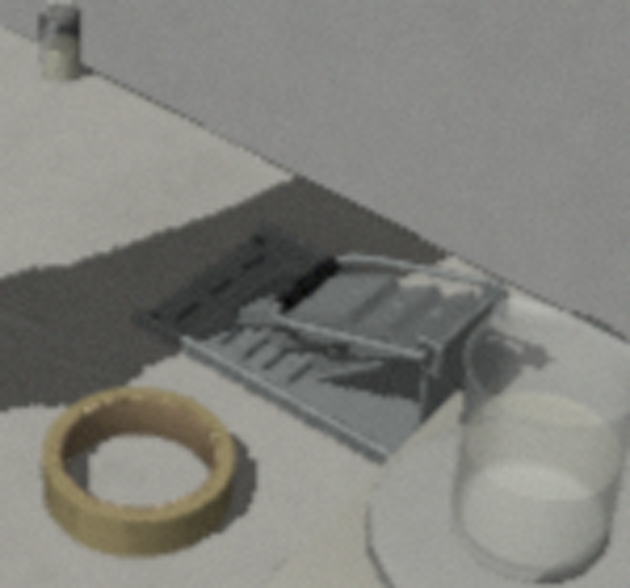

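View pics/t22.png

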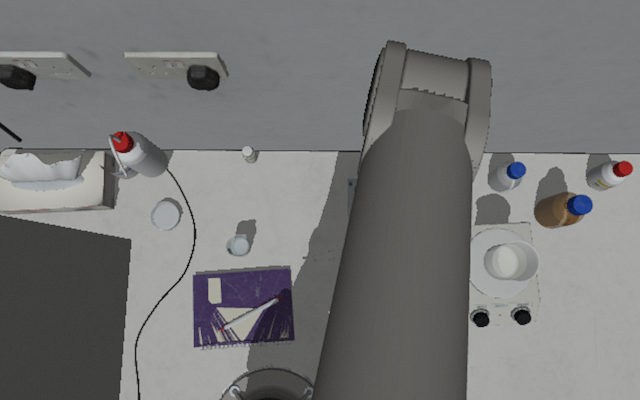

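View pics/w22z.png

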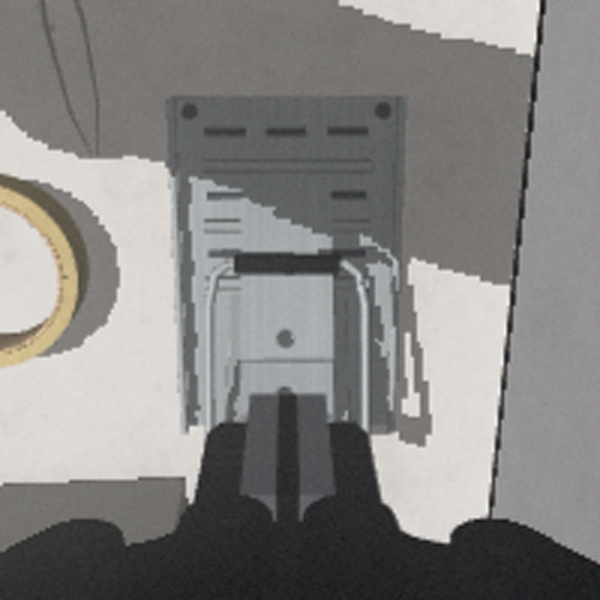

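Run:
```python
from h import *
import pickle
i,o=pickle.load(open("w22.pkl","rb"));c=camd(i)
def cp(Fx,th,s,y,t): th=np.radians(th); return tray(Fx+s*np.cos(th)-t*np.sin(th),y,.003+s*np.sin(th)+t*np.cos(th))
z=lambda p:((p-[220,100])*3+1.5).round(0).tolist()
for Fx in(-.048,-.046): print("C hole",z(proj("",[cp(Fx,27.4,.08,0,.008)],c)),"foot top corners",z(proj("",[cp(Fx,27.4,0,s*.022,.008) for s in(-1,1)],c)),"end",z(proj("",[cp(Fx,27.4,.09,s*.022,.008) for s in(-1,1)],c)))
print("bar exp",z(proj("",[tray(-.0136,0,.038)],c)),proj("scene",[tray(-.0136,0,.038)]))
g=cv2.imread("pics/w22.png")[130:200,290:345]; g=cv2.normalize(g,None,0,255,cv2.NORM_MINMAX); g=np.clip(g.astype(int)*2-60,0,255).astype(np.uint8)
cv2.imwrite("pics/w22q.png",cv2.resize(g,None,fx=8,fy=8,interpolation=cv2.INTER_CUBIC))
```

```text
C hole [[288.0, 336.0]] foot top corners [[242.0, 173.0], [332.0, 173.0]] end [[241.0, 357.0], [335.0, 357.0]]
C hole [[288.0, 340.0]] foot top corners [[242.0, 177.0], [332.0, 177.0]] end [[241.0, 361.0], [334.0, 361.0]]
bar exp [[287.0, 263.0]] [[372.91081037 236.98953805]]
```

View pics/w22q.png

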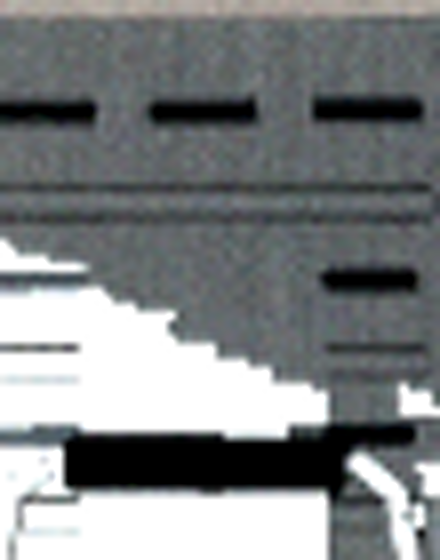

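```bash
python3 -c "
from bench import *
print(get_obs()['clock'],get_obs()['contact_force']);print(hand_in())"
```

```text
25.05 [-0.33682785  0.19276158 -0.47337686]
the job is handed in; nothing more can be done
None
```

The two bench coupons now lean in the second and third bays, hole ends up towards the back, and the wire keeper's bar rests on the last one. I handed the job in at about 25 s of the 64 s allowed.

- **Laying the coupons:** Each one was set down at its slant, about 33° and then about 28°. I lowered it slowly until it pressed with about 10–14 N, then opened the fingers. For the first coupon the direction of that force suggested both ends were bearing. For the second I checked only the force level.
- **Coupons' last position:** The holes are in line along the tray's middle. In the last wrist picture, the hole and upper edge of the last coupon put its foot about 1 mm behind the third rib's stop. The foot itself was not clearly visible in shadow.
- **Keeper:** The bar is where a keeper at 2.1 rad should be. In the wrist picture it matches within a pixel or so, and in the scene picture within half a pixel.
- **Beaker and tweezers:** In the top view the beaker is at the same spot as at the start. I judged the tweezers only by eye in the wrist picture, where they look undisturbed.
- **Robot:** It stands clear with less than 1 N on the tool.

None of the checks failed. The largest disagreements were about 1–2 mm between coupon and tray positions measured from different views, within the calibration's stated 2 mm.

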